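# Pack up a rack runner level with mitred profile offcuts

## Task

Prop the steel chassis runner so that it can be bolted up level: on the bench under where its free end will lie, build a pack from the offcut with the bolted-on bracket, then, clear of that bracket, the shallow-mitred offcut that stands slope up, then its match slope to slope on it, so that the pack's top is level and as high as the shelf bracket on the upright (the upper one sits further up or down the slope to suit). Then lay the runner down gently, without dropping it, channel side up and in line with the shelf bracket, one end on the shelf bracket and the other on the pack, and let go. Leave the steep-cut offcut, the screwdriver, the nut cup and the power module where they are.

Things in the scene. Friction and masses are not known exactly. Their poses are not given: they have to be found in the camera images.
- bracket_offcut_mid (a point): Bottom of the pack: 160 mm bar of 50 x 50 mm slotted aluminium profile lying along its x, a dark angle bracket still bolted on top at the +x end (covers the last 42 mm of the top, 42 mm wide, stands 42 mm above the top; the other 118 mm of the top are clear). About 0.4 kg. The point is the middle of the bar, 25 mm above its underside; z up, y across.
- lower_mitre_mid (a point): Middle of the pack: stub of 50 x 100 mm slotted aluminium profile standing on its square-cut end, its top cut at a shallow 15 degrees: footprint 100 mm along x, 50 mm along y, 20.0 mm high at the -x end rising to 46.8 mm at the +x end (33.4 mm at the middle). About 0.17 kg. The point is over the middle of the footprint, 16.7 mm above its underside; z up.
- upper_mitre_mid (a point): Top of the pack: a stub of the same shape turned over, at first lying on its 15 degree mitred face. z is square to its square-cut end (15 degrees off vertical now, vertical when seated right); x points to its thick end (46.8 mm; 20.0 mm at -x); y across its 50 mm. The point is mid-outline, 16.7 mm below the square end and 16.7 mm above the mitred face along z. About 0.17 kg.
- runner_mid (a point): The chassis runner: folded steel channel 300 mm long (along its x), 44 mm wide, 22 mm high, flat web below and two upstanding 3 mm flanges; about 0.5 kg. The point is its centre, 11 mm above its flat underside; z is up.
- bracket_seat (a point): Dark shelf bracket clamped on the rack upright, 109 to 126 mm up: a level seat 70 mm long, 56 mm wide. The point is the middle of the seat's top face. x points level away from the upright, along the line the runner shall take. The upright (50 x 50 mm, 314 mm tall, on a 130 x 120 x 10 mm foot plate centred under it) has its face 35 mm behind the point (-x). Fixed.
- steep_offcut_mid (a point): Bystander: another offcut of 50 x 100 mm profile standing on its square end, cut at a steep 30 degrees: 12 mm high at its -x end, 70 mm at its +x end. Not part of the pack. The point is 20 mm above the middle of its underside.
- screwdriver: Bystander: red-handled screwdriver 150 mm long lying on the bench along its x, about 30 mm thick at the handle.
- nut_cup: Bystander: grey plastic cup, 72 mm across, 60 mm high; origin at the centre of its underside.
- power_module: Bystander: white power module 70 x 150 x 55 mm (x, y, z); origin at the centre of its underside.

How it is judged:
On the way:
1. the pack stands: the lower mitred offcut on the bracketed one, the upper one slope to slope on it with its top level (contact force between lower_mitre and bracket_offcut above 0.3 N and contact force between upper_mitre and lower_mitre above 0.3 N and angle between each of upper_mitre_mid, lower_mitre_mid's own z axis and vertical below 0.05 rad and contact force between the fingers and upper_mitre below 0.05 N), for 0.2 s.
At the end, for the whole second after the job is handed in: Runner level within 1 degree, in line with the shelf bracket within 7 degrees and 30 mm, resting on it and, over 60 mm from its middle, on the upper mitred offcut; that on the lower one, that on the bracketed one, all three upright within 3 degrees; all at rest and released (angle between runner_mid's own z axis and vertical below 0.0175 rad and angle between the x axis of runner_mid and the x axis of bracket_seat, either way round below 0.12 rad and y of runner_mid in the frame of bracket_seat between -0.03 and 0.03 m and contact force between runner and shelf_bracket above 0.3 N and contact force between runner and upper_mitre above 0.3 N and contact force between upper_mitre and lower_mitre above 0.3 N and contact force between lower_mitre and bracket_offcut above 0.3 N and angle between each of upper_mitre_mid, lower_mitre_mid, bracket_offcut_mid's own z axis and vertical below 0.05 rad and (x of upper_mitre_mid in the frame of runner_mid above 0.06 m or x of upper_mitre_mid in the frame of runner_mid below -0.06 m) and linear speed of each of runner, upper_mitre below 0.01 m/s); the robot touches nothing.
It fails at once if the steep-cut offcut was shifted more than 20 mm (distance of steep_offcut_mid from where it was at the start of the episode above 0.02 m).
It fails at once if the screwdriver was shifted more than 20 mm (distance of screwdriver from where it was at the start of the episode above 0.02 m).
It fails at once if the nut cup was shifted more than 20 mm (distance of nut_cup from where it was at the start of the episode above 0.02 m).
It fails at once if the power module was shifted more than 20 mm (distance of power_module from where it was at the start of the episode above 0.02 m).
It fails at once if the runner was dropped (it fell freely faster than 0.5 m/s, about 13 mm) (linear speed of runner above 0.5 m/s and contact force between the fingers and runner below 0.1 N).
It also fails if it takes over 72 s, if anything falls off the work surface, if the arm or the gripper's body presses on something with over 40 N, if the wrist force passes 120 N, or if a joint passes its speed limit or range.

## Robot

A 7-joint arm with a two-finger parallel gripper is mounted at the origin on the work surface. World frame = base frame: x ahead of the robot, y to its left, z up, the work surface at z = 0. Lengths are in m, angles in rad, forces in N, time in s.
With the tool pointing down it reaches from about 0.4 to 0.9 m from the base axis. Payload 5.5 kg.
Tool frame: the origin (TCP) lies between the finger pads; the fingertips stand 22 mm ahead of it and the grasp point (between the pads) lies 3 mm ahead of it; y points along the fingers, x is the direction in which the jaws open and shut, and the axes are right-handed (so a half turn about y gives the same grasp; the last joint's range is limited). The gripper opens to 85 mm and grips with 20 to 120 N. Pads are 22 mm wide; open, the fingers measure 114 mm over their backs; the gripper's body (76 mm by 85 mm) begins 54 mm behind the grasp point. The pads swing forward as they close: fully open they stand 13 mm farther back than shut.
Start: joints at [-0.861, 0.501, -0.427, 1.55, 0.221, 1.138, -0.21], TCP at [0.281, 0.586, 0.253] pointing down, gripper open.
Joint ranges: [-2.88, 2.88], [-0.31, 2.03], [-1.54, 1.56], [0.2, 2.42], [-1.41, 4.55], [0.19, 2.02], [-2.57, 2.57]. Speed limits (rad/s): [2.57, 2.57, 3.14, 3.14, 3.14, 3.14, 3.14].

## Interface

Orientations are given as a rotation vector (axis times angle).
In Python, from cell import sense, camera, camera_model, sign_off gives the robot as it stands.
- The arm moves only by the tool jog_arm, never from a script. Its argument "targets" is a list of rows, each an object of numbers: "ax", "ay", "az": the turn, a rotation vector about the tool's x, y, z in degrees; "x", "y", "z": the shift along the tool's x, y, z in m; "gripper": the opening, from -1 (shut) to 1 (fully open). In form: [{"ax": .., "ay": .., "az": .., "x": .., "y": .., "z": .., "gripper": ..}, ...]. A call has 1 to 20 rows; each row is the pose to reach, as a shift and turn from the pose commanded when the call began, along the tool's axes at that moment; what a row does not reach only later rows make up. A row lasts 1/10 s, in which the tool goes at most 50 mm and 8.59 degrees, less where a joint would pass 70% of its speed; a pose out of reach is approached as far as the arm can. A call with a gripper value outside its range is refused whole. The fingers move at their own pace and stop on an object; "grip_force" is the grip in N (left out, the last holds). Time passes only in rows, so rows that repeat a pose let the fingers close. It gives the time, the measured TCP pose, the force and the opening at its end, in the units of the state.
- sense(): the state, without advancing time (a new reading comes with each control period).
- camera(name): name is "side" or "top"; returns the picture (420x560x3 uint8, red, green, blue); there is no depth.
- camera_model(name): a dict with "K" (3x3 intrinsics, pixels), "T" (4x4, takes a point from camera to world coordinates). Camera axes: x right, y down, z forward; pixel columns grow to the right and rows downward; lengths in m; the calibration is good to about 2 mm. A picture is of the moment at which its call begins. camera_model takes no time and is no camera call.
- sign_off(): hands the job in, once; it reports no verdict.
The state is a dict: "time_s": time; "joints": joint angles; "qd": joint speeds; "effort": joint torques, N m; "eef_pos": TCP position; "orientation": TCP orientation; "ft_force": force on the tool from outside, world axes, zero at the start; "moment": the same for the moment, N m; "width": opening from 0.0 (shut) to 1.0 (fully open).
Only numpy, scipy, OpenCV 4.12 (cv2) and the standard library are available. Lean on these libraries where they do the work, as an engineer would, in place of code of your own. Each camera call takes 0.05 s, during which the arm holds its last target. There are 200 camera calls.

## Working session

There is one attempt and no reset: what is moved stays moved. The work goes in short steps, Python scripts to look and compute and a tool call to move; the robot and the scene stay as the last step left them, time stands still between calls to the robot, and variables do not carry over. Pictures are saved under pics/ and viewed, about 8 in all and at most 12, crops included, and the job is handed in when it is done.

Besides the shell and the picture viewer there is one more tool, called after "Emit:" in YAML: its name, and indented under it one key for each argument. jog_arm: Moves the arm, as the interface text tells. Its arguments: {"type":"object","properties":{"targets":{"type":"array"},"grip_force":{"type":"number"}},"required":["targets"]}

```bash
ls; mkdir -p pics
python3 - <<'E'
from cell import *
import cv2
for n in("side","top"):
    im=camera(n); cv2.imwrite(f"pics/{n}0.png",cv2.cvtColor(im,cv2.COLOR_RGB2BGR)); m=camera_model(n); print(n,m["K"].round(1).tolist(),m["T"].round(3).tolist())
s=sense();print(s)
E
```

```text
pics
side [[442.6, 0.0, 276.4], [0.0, 442.6, 210.9], [0.0, 0.0, 1.0]] [[0.733, -0.474, 0.488, 0.101], [-0.68, -0.492, 0.544, -0.538], [-0.018, -0.73, -0.683, 0.768], [0.0, 0.0, 0.0, 1.0]]
top [[435.6, 0.0, 276.8], [0.0, 435.6, 214.3], [0.0, 0.0, 1.0]] [[-0.049, -0.971, 0.235, 0.365], [-0.999, 0.047, -0.017, 0.036], [0.005, -0.236, -0.972, 1.136], [0.0, 0.0, 0.0, 1.0]]
{'time_s': 0.1, 'joints': array([-0.86081521,  0.50176936, -0.42680083,  1.55135379,  0.22082888,
        1.13830171, -0.21029244]), 'qd': array([ 0.00255206, -0.0004524 , -0.00048218, -0.00446037, -0.00026987,
       -0.00066287,  0.00092114]), 'effort': array([-1.06837388e-02, -5.70809090e+01, -5.83898619e+00, -2.81748819e+01,
        1.03172078e-02,  5.64916831e-03,  9.71692593e-07]), 'eef_pos': array([0.2806343 , 0.58564192, 0.2523494 ]), 'orientation': array([-1.38896218, -0.87304204,  0.87553366]), 'ft_force': array([ 0.09566782, -0.01869327, -0.04642748]), 'moment': array([ 0.01042823,  0.00652208, -0.00404704]), 'width': 1.0009167430103025}
```

View pics/top0.png

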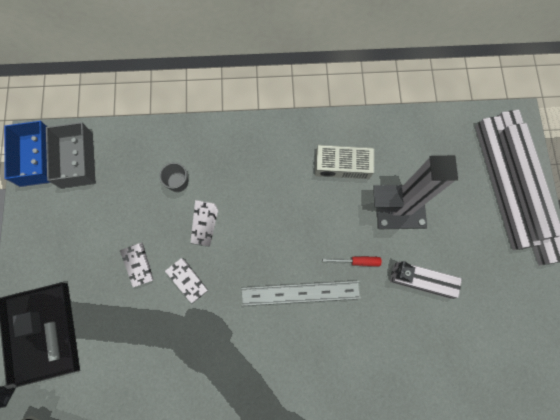

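View pics/side0.png

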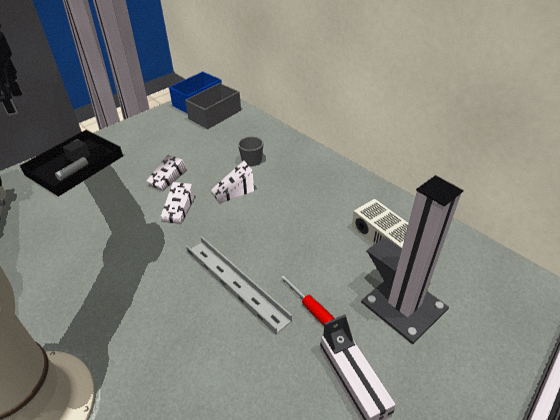

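The top view shows the three stubs near (203,222), (136,265) and (186,280), the runner at (300,293), the bracketed bar at (428,280) and the upright's shelf at (385,195). I'll zoom in to tell the stubs apart.

Run:
```python
import cv2,numpy as np
t=cv2.imread("pics/top0.png");s=cv2.imread("pics/side0.png")
def c(im,x,y,w,h):return cv2.resize(im[y:y+h,x:x+w],(400,300),interpolation=cv2.INTER_CUBIC)
o=np.vstack([np.hstack([c(t,110,195,120,90+20-20),c(s,140,140,120,90)]),np.hstack([c(t,355,150,120,90),c(s,310,170,160,120)])])
cv2.imwrite("pics/crop1.png",o)
```

```text
(no output)
```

View pics/crop1.png

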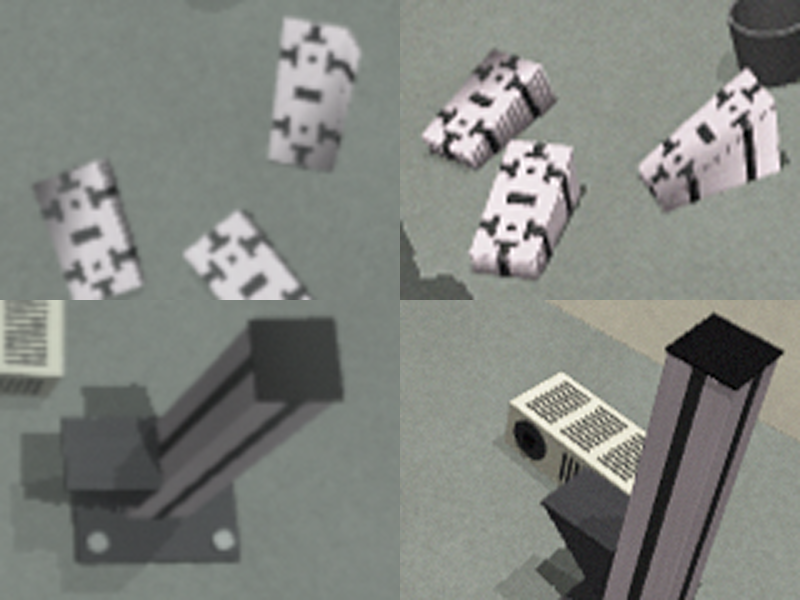

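The steep stub is the right one of the three. In the crop, the seat's corners are near (62,420) and (62,490). The other two stubs look alike, so I'll magnify each of them in both views to compare their faces.

Run:
```python
import cv2,numpy as np
t=cv2.imread("pics/top0.png");s=cv2.imread("pics/side0.png")
def c(im,x,y,w=60,h=45):
    o=cv2.resize(im[y:y+h,x:x+w],(400,300),interpolation=cv2.INTER_CUBIC)
    o=cv2.convertScaleAbs(o,alpha=1.0)
    k=400/w
    for p in range(0,w,10):
        cv2.putText(o,str(x+p),(int(p*k),10),0,.35,(0,0,255),1); cv2.line(o,(int(p*k),12),(int(p*k),16),(0,0,255),1)
    for p in range(5,h,10):
        cv2.putText(o,str(y+p),(0,int(p*k)+4),0,.35,(0,0,255),1)
    return o
cv2.imwrite("pics/crop2.png",np.vstack([np.hstack([c(t,106,242),c(s,137,147)]),np.hstack([c(t,157,257),c(s,149,178,60,45)])]))
```

```text
(no output)
```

View pics/crop2.png

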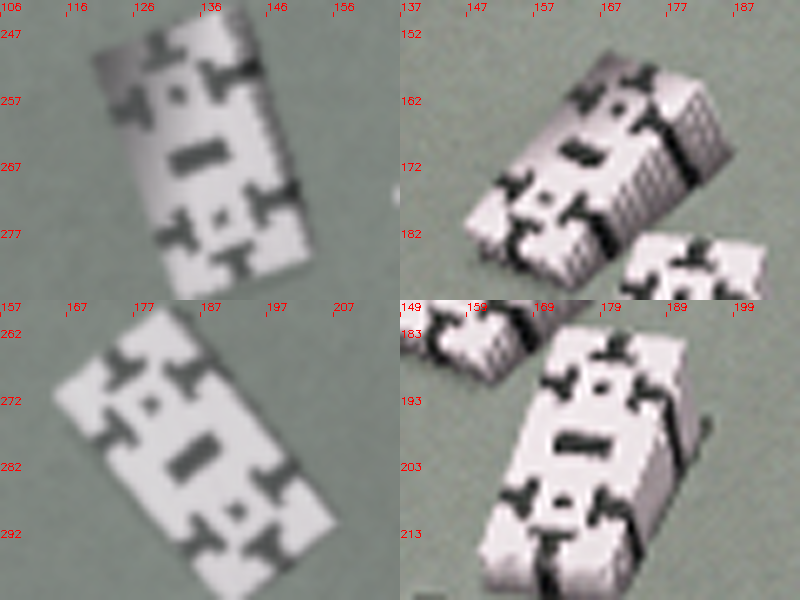

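The crops show each stub's four top corners in both views. I'll triangulate those, then predict where the bottom corners would fall if the stub stood on its square end and if it lay on its mitre.

```bash
cat > h.py <<'E'
import numpy as np,cv2
from cell import *
M={n:camera_model(n) for n in("side","top")}
def ray(n,p):
    m=M[n];R=m["T"][:3,:3];d=R@np.linalg.solve(m["K"],[p[0],p[1],1.]);return m["T"][:3,3],d/np.linalg.norm(d)
def onz(n,p,z): o,d=ray(n,p);return o+d*(z-o[2])/d[2]
def tri(pt,ps):
    A=np.zeros((3,3));b=np.zeros(3);r=[ray("top",pt),ray("side",ps)]
    for o,d in r: P=np.eye(3)-np.outer(d,d);A+=P;b+=P@o
    x=np.linalg.solve(A,b);e=max(np.linalg.norm((np.eye(3)-np.outer(d,d))@(x-o)) for o,d in r);return x,e
def proj(n,X):
    m=M[n];c=m["T"][:3,:3].T@(np.asarray(X)-m["T"][:3,3]);q=m["K"]@c;return (q[:2]/q[2]).round(1)
def snap(name,x0=0,y0=0,w=560,h=420,k=1,views=("top",)):
    for v in views:
        im=cv2.cvtColor(camera(v),cv2.COLOR_RGB2BGR);cv2.imwrite(f"pics/{name}_{v}_full.png",im)
        cv2.imwrite(f"pics/{name}_{v}.png",cv2.resize(im[y0:y0+h,x0:x0+w],None,fx=k,fy=k,interpolation=2))
E
python3 - <<'E'
from h import *
A=[((119.8,250.7),(167.8,154.8)),((142,243.5),(182,159)),((132.3,286.7),(146.5,180.8)),((152.8,280.3),(163.3,188))]
B=[((182.5,258.2),(191.7,184)),((164.8,271.5),(173,181.7)),((207,291),(183,216)),((191,302),(161.8,213))]
np.set_printoptions(precision=4,suppress=True)
for S in(A,B):
    X=[]
    for p in S: x,e=tri(*p);X.append(x);print(x,e)
    X=np.array(X);print("lens",*[np.linalg.norm(X[i]-X[j]).round(4) for i,j in((0,1),(2,3),(0,2),(1,3))])
    sq=X[2:].mean(0)[2]<X[:2].mean(0)[2]
    thick,thin=(X[:2],X[2:]) if sq else (X[2:],X[:2])
    u=thick.mean(0)-thin.mean(0);u[2]=0;u/=np.linalg.norm(u);print("up dir",u,np.degrees(np.arctan2(u[1],u[0])))
    for nm,sh in(("stand",0),("lying",np.tan(np.radians(15)))):
        print(nm,"thick",[[proj(v,[*(x[:2]+sh*u[:2]*x[2]),0]) for v in("top","side")] for x in thick],"thin",[[proj(v,[*(x[:2]+sh*u[:2]*x[2]),0]) for v in("top","side")] for x in thin])
# shelf
c=[onz("top",(355+a/3.333,150+b/3.333),.126) for a,b in((62,120),(62,190),(160,190))]
print(c)
# runner (flange top z .022), bar top
E
```

```text
[0.5546 0.4172 0.0433] 0.0009121224239835771
[0.5669 0.3594 0.0535] 0.0007269150190145836
[0.4651 0.3922 0.0154] 0.0006530449855942635
[0.4815 0.3406 0.0108] 0.0032487129108201753
lens 0.06 0.0543 0.097 0.0973
up dir [0.97  0.243 0.   ] 14.062850070634708
stand thick [[array([125.7, 252.9]), array([170.3, 167.2])], [array([147.9, 247.2]), array([185.4, 174.4])]] thin [[array([134.3, 286.9]), array([147.5, 185.2])], [array([154.5, 279.5]), array([162.9, 191.3])]]
lying thick [[array([124.7, 248.7]), array([173.1, 165.1])], [array([146.7, 242.1]), array([188.8, 171.7])]] thin [[array([134. , 285.4]), array([148.6, 184.4])], [array([154.2, 278.4]), array([163.6, 190.7])]]
[0.5264 0.2584 0.0485] 0.00022427904895932918
[0.4966 0.3021 0.047 ] 0.0015029786066305861
[0.4488 0.1991 0.026 ] 0.005686816701208635
[0.4199 0.2407 0.0279] 0.001664536707259225
lens 0.0529 0.0507 0.1003 0.1001
up dir [0.7878 0.6159 0.    ] 38.019593954348714
stand thick [[array([186.3, 260.7]), array([194.4, 198.2])], [array([169.5, 272.9]), array([175.6, 195.6])]] thin [[array([209.5, 289.6]), array([182.4, 224.1])], [array([193.3, 301.8]), array([163.3, 221.3])]]
lying thick [[array([183.3, 256.9]), array([195.8, 195. ])], [array([166.5, 269.2]), array([177.1, 192.5])]] thin [[array([207.8, 287.5]), array([183.3, 222.1])], [array([191.5, 299.6]), array([164.3, 219.2])]]
[array([ 0.6684, -0.22  ,  0.126 ]), array([ 0.6159, -0.2146,  0.126 ]), array([ 0.6125, -0.2852,  0.126 ])]
```

The slot lines and bottom corners fit A, near (136,265), lying on its mitre, so it is the upper stub. B, near (186,280), stands upright, so it is the lower stub. Next I'll measure the rest of the scene.

Run:
```python
from h import *
from scipy.spatial.transform import Rotation as Ro
np.set_printoptions(precision=4,suppress=True)
print("tool R\n",Ro.from_rotvec(sense()["orientation"]).as_matrix())
print("A",onz("top",(136.7,265.3),.032),"B",onz("top",(186.3,280.7),.0334))
print("upright top",[onz("top",(355+a/3.333,150+b/3.333),.314) for a,b in((250,20),(333,18),(343,100),(252,103))])
print("foot",[onz("top",(355+a/3.333,150+b/3.333),.01) for a,b in((78,260),(240,260))])
print("pm top",[onz("top",p,.055) for p in((317,147),(375,149),(374,172),(317,167))])
print("steep thin",[onz("top",p,.012) for p in((190.5,243),(210.5,246))],[onz("top",p,.07) for p in((196,201),(213,205))])
im=cv2.cvtColor(cv2.imread("pics/top0.png"),cv2.COLOR_BGR2HSV)
m=((im[...,2]>165)&(im[...,1]<45)).astype(np.uint8)
for x0,y0,w,h,z in((235,270,130,45,.022),(385,255,85,50,.05)):
    s=np.zeros_like(m);s[y0:y0+h,x0:x0+w]=m[y0:y0+h,x0:x0+w]
    s=cv2.morphologyEx(s,cv2.MORPH_CLOSE,np.ones((7,7)))
    c=max(cv2.findContours(s,0,2)[0],key=cv2.contourArea);b=cv2.boxPoints(cv2.minAreaRect(c));print(b.tolist());print(np.array([onz("top",p,z) for p in b]))
t=cv2.imread("pics/top0.png")
def c(x,y,w,h):return cv2.resize(t[y:y+h,x:x+w],(800,300),interpolation=2)
cv2.imwrite("pics/crop3.png",np.vstack([c(235,255,240,90)[:, :],c(300,130,160,60)]))
```

```text
tool R
 [[ 0.432  -0.0008 -0.9019]
 [ 0.9019 -0.0016  0.432 ]
 [-0.0018 -1.      0.    ]]
A [0.5162 0.3776 0.032 ] B [0.4712 0.252  0.0334]
upright top [array([ 0.6693, -0.2923,  0.314 ]), array([ 0.6682, -0.3427,  0.314 ]), array([ 0.6162, -0.341 ,  0.314 ]), array([ 0.617 , -0.2866,  0.314 ])]
foot [array([ 0.587 , -0.2502,  0.01  ]), array([ 0.5808, -0.3788,  0.01  ])]
pm top [array([ 0.8048, -0.0987,  0.055 ]), array([ 0.7919, -0.2522,  0.055 ]), array([ 0.7279, -0.2429,  0.055 ]), array([ 0.7488, -0.0947,  0.055 ])]
steep thin [array([0.5705, 0.2452, 0.012 ]), array([0.5601, 0.1932, 0.012 ])] [array([0.6672, 0.2202, 0.07  ]), array([0.6546, 0.1773, 0.07  ])]
[[242.37451171875, 290.2101745605469], [357.56707763671875, 283.5323181152344], [358.28973388671875, 295.9976501464844], [243.09716796875, 302.6755065917969]]
[[ 0.4415  0.113   0.022 ]
 [ 0.4439 -0.1793  0.022 ]
 [ 0.4128 -0.1782  0.022 ]
 [ 0.4106  0.1122  0.022 ]]
[[406.90771484375, 283.33843994140625], [412.0076904296875, 264.638427734375], [462.77691650390625, 278.48455810546875], [457.67694091796875, 297.1845703125]]
[[ 0.4364 -0.296   0.05  ]
 [ 0.4819 -0.3143  0.05  ]
 [ 0.4414 -0.4362  0.05  ]
 [ 0.3967 -0.4168  0.05  ]]
```

View pics/crop3.png

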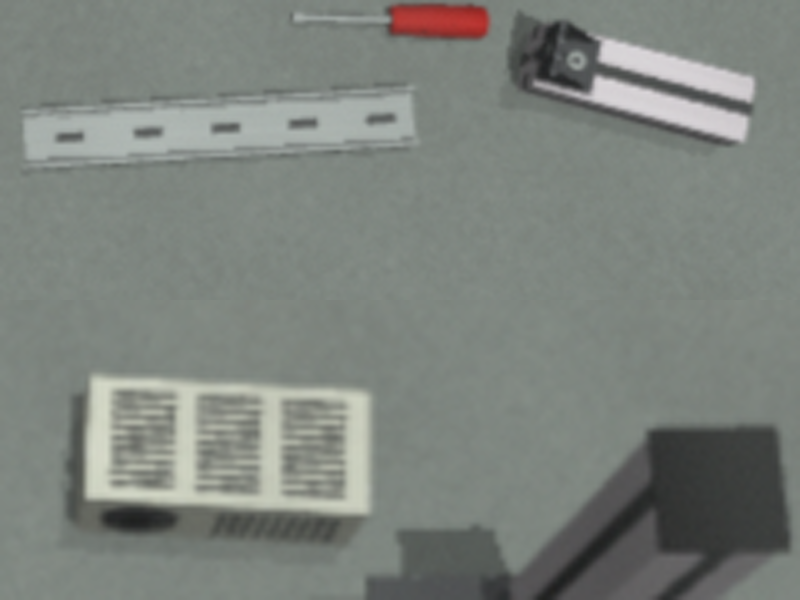

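Measured from the pictures:

| Item | Position (x, y), m | Heading |
|---|---|---|
| Seat | (0.6425, -0.2545) | 87.5° |
| Bar | (0.444, -0.3505) | 71.6° |
| Runner | (0.427, -0.0345) | about 90° |
| Lower stub | (0.471, 0.252) | 38° |
| Upper stub | (0.517, 0.378) | 14° |

The upper stub has to sit (126-116.8)/tan 15° ≈ 34 mm up the slope. I'll start with the bar.

```bash
cat >> h.py <<'E'
from scipy.spatial.transform import Rotation as Ro
def Rt(psi,tilt=None):
    p=np.radians(psi);y=np.array([0,0,-1.]);x=np.array([np.cos(p),np.sin(p),0])
    if tilt is not None: y=np.asarray(tilt,float);y/=np.linalg.norm(y)
    x-=y*(x@y);x/=np.linalg.norm(x)
    return np.column_stack([x,y,np.cross(x,y)])
def go(*ts):
    s=sense();R=Ro.from_rotvec(s["orientation"]).as_matrix()
    print("t",round(s["time_s"],1),"pos",s["eef_pos"].round(4),"psi",np.degrees(np.arctan2(R[1,0],R[0,0])).round(1),"w",round(s["width"],2),"f",s["ft_force"].round(1))
    for p,Rn in ts:
        print("shift",(R.T@(np.array(p)-s["eef_pos"])).round(4),"turn",np.degrees(Ro.from_matrix(R.T@Rn).as_rotvec()).round(1))
SD=np.array([np.cos(np.radians(87.5)),np.sin(np.radians(87.5)),0]);S0=np.array([.6425,-.2545,0])
def seat(x,z,y=0): return S0+x*SD+y*np.array([-SD[1],SD[0],0])+[0,0,z]
E
python3 - <<'E'
from h import *
R=Rt(-18.4)
go(((.5,.1,.32),Rt(20)),((.4377,-.3695,.2),R),((.4377,-.3695,.03),R))
E
```

```text
t 0.1 pos [0.2806 0.5856 0.2523] psi 64.4 w 1.0 f [ 0.1 -0.  -0. ]
shift [-0.3433 -0.0671 -0.4076] turn [ 0.  44.4 -0.1]
shift [-0.7935  0.0537 -0.5543] turn [ 0.1 82.8 -0.1]
shift [-0.7932  0.2237 -0.5543] turn [ 0.1 82.8 -0.1]
```

Emit:
jog_arm:
  targets:
    - {"x":-0.03,"y":-0.02,"z":-0.035,"ay":4,"gripper":1}
    - {"x":-0.066,"y":-0.04,"z":-0.075,"ay":8,"gripper":1}
    - {"x":-0.1,"y":-0.067,"z":-0.118,"ay":13,"gripper":1}
    - {"x":-0.13,"y":-0.067,"z":-0.155,"ay":17,"gripper":1}
    - {"x":-0.165,"y":-0.067,"z":-0.195,"ay":21,"gripper":1}
    - {"x":-0.2,"y":-0.067,"z":-0.237,"ay":26,"gripper":1}
    - {"x":-0.23,"y":-0.067,"z":-0.273,"ay":30,"gripper":1}
    - {"x":-0.265,"y":-0.067,"z":-0.315,"ay":34,"gripper":1}
    - {"x":-0.3,"y":-0.067,"z":-0.355,"ay":39,"gripper":1}
    - {"x":-0.343,"y":-0.067,"z":-0.407,"ay":44.4,"gripper":1}
    - {"x":-0.385,"y":-0.067,"z":-0.422,"ay":48,"gripper":1}
    - {"x":-0.43,"y":-0.067,"z":-0.436,"ay":52,"gripper":1}
    - {"x":-0.475,"y":-0.06,"z":-0.45,"ay":56,"gripper":1}
    - {"x":-0.52,"y":-0.05,"z":-0.464,"ay":60,"gripper":1}
    - {"x":-0.565,"y":-0.03,"z":-0.478,"ay":64,"gripper":1}
    - {"x":-0.61,"y":-0.01,"z":-0.494,"ay":68,"gripper":1}
    - {"x":-0.655,"y":0.01,"z":-0.509,"ay":72,"gripper":1}
    - {"x":-0.7,"y":0.02,"z":-0.523,"ay":76,"gripper":1}
    - {"x":-0.75,"y":0.04,"z":-0.54,"ay":80,"gripper":1}
    - {"x":-0.793,"y":0.053,"z":-0.554,"ay":82.8,"gripper":1}

```text
validation failed for argument at $.ta...
```

Run:
```python
from h import *
snap("a",330,200,180,135,4,("top","side"))
R=Rt(-18.4)
go(((.4377,-.3695,.1),R),((.4377,-.3695,.03),R))
im=cv2.imread("pics/a_side_full.png");cv2.imwrite("pics/a_s.png",cv2.resize(im[220:420,230:490],None,fx=3,fy=3))
```

```text
t 0.2 pos [0.2807 0.5859 0.2527] psi 64.4 w 1.0 f [-0.   0.3  0.5]
shift [-0.7936  0.1535 -0.5543] turn [ 0.  82.8 -0.1]
shift [-0.7935  0.2235 -0.5543] turn [ 0.  82.8 -0.1]
```

View pics/a_s.png

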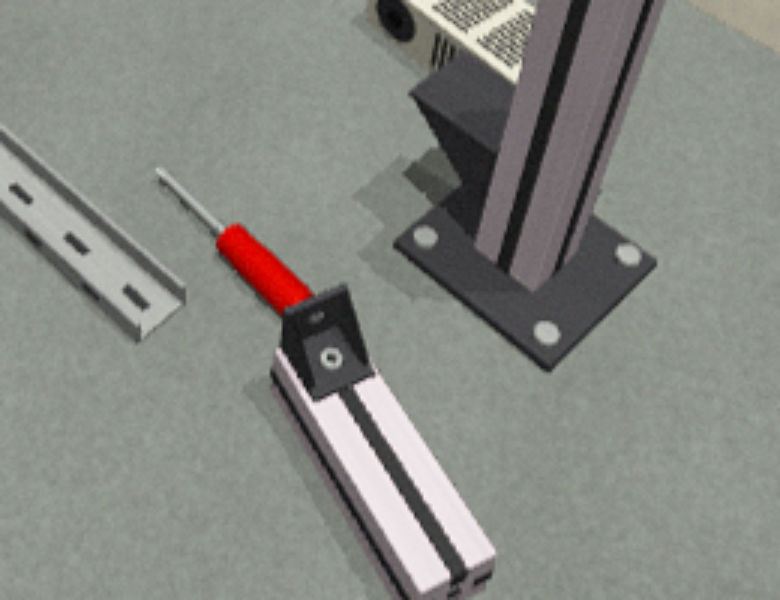

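The move was refused and the arm has not moved. The picture shows the bar undisturbed, with the screwdriver handle just beyond its bracket end. I'll resend the move with every field in each row.

Emit:
jog_arm:
  targets:
    - {"ax":0,"ay":13,"az":0,"x":-0.1,"y":-0.067,"z":-0.118,"gripper":1}
    - {"ax":0,"ay":13,"az":0,"x":-0.1,"y":-0.067,"z":-0.118,"gripper":1}
    - {"ax":0,"ay":13,"az":0,"x":-0.1,"y":-0.067,"z":-0.118,"gripper":1}
    - {"ax":0,"ay":44.4,"az":0,"x":-0.343,"y":-0.067,"z":-0.407,"gripper":1}
    - {"ax":0,"ay":44.4,"az":0,"x":-0.343,"y":-0.067,"z":-0.407,"gripper":1}
    - {"ax":0,"ay":44.4,"az":0,"x":-0.343,"y":-0.067,"z":-0.407,"gripper":1}
    - {"ax":0,"ay":44.4,"az":0,"x":-0.343,"y":-0.067,"z":-0.407,"gripper":1}
    - {"ax":0,"ay":44.4,"az":0,"x":-0.343,"y":-0.067,"z":-0.407,"gripper":1}
    - {"ax":0,"ay":44.4,"az":0,"x":-0.343,"y":-0.067,"z":-0.407,"gripper":1}
    - {"ax":0,"ay":44.4,"az":0,"x":-0.343,"y":-0.067,"z":-0.407,"gripper":1}
    - {"ax":0,"ay":44.4,"az":0,"x":-0.343,"y":-0.067,"z":-0.407,"gripper":1}

```text
time_s: 1.3
eef_pos: [0.5002, 0.0984, 0.3205]
orientation: [-1.554, -0.274, 0.273]
ft_force: [1.0, 0.7, -0.1]
width: 0.999
```

Run:
```python
from h import *
R=Rt(-18.4)
go(((.4377,-.3695,.17),R),((.4377,-.3695,.03),R))
```

```text
t 1.3 pos [0.5002 0.0984 0.3205] psi 19.9 w 1.0 f [ 1.   0.7 -0.1]
shift [-0.2185  0.1506 -0.4185] turn [ 0.  38.3  0. ]
shift [-0.2185  0.2906 -0.4184] turn [ 0.  38.3  0. ]
```

Emit:
jog_arm:
  targets:
    - {"ax":0,"ay":38.3,"az":0,"x":-0.2185,"y":0.15,"z":-0.4185,"gripper":1}
    - {"ax":0,"ay":38.3,"az":0,"x":-0.2185,"y":0.15,"z":-0.4185,"gripper":1}
    - {"ax":0,"ay":38.3,"az":0,"x":-0.2185,"y":0.15,"z":-0.4185,"gripper":1}
    - {"ax":0,"ay":38.3,"az":0,"x":-0.2185,"y":0.15,"z":-0.4185,"gripper":1}
    - {"ax":0,"ay":38.3,"az":0,"x":-0.2185,"y":0.15,"z":-0.4185,"gripper":1}
    - {"ax":0,"ay":38.3,"az":0,"x":-0.2185,"y":0.15,"z":-0.4185,"gripper":1}
    - {"ax":0,"ay":38.3,"az":0,"x":-0.2185,"y":0.15,"z":-0.4185,"gripper":1}
    - {"ax":0,"ay":38.3,"az":0,"x":-0.2185,"y":0.15,"z":-0.4185,"gripper":1}
    - {"ax":0,"ay":38.3,"az":0,"x":-0.2185,"y":0.15,"z":-0.4185,"gripper":1}
    - {"ax":0,"ay":38.3,"az":0,"x":-0.2185,"y":0.15,"z":-0.4185,"gripper":1}
    - {"ax":0,"ay":38.3,"az":0,"x":-0.2185,"y":0.15,"z":-0.4185,"gripper":1}
    - {"ax":0,"ay":38.3,"az":0,"x":-0.2185,"y":0.15,"z":-0.4185,"gripper":1}

```text
time_s: 2.5
eef_pos: [0.4364, -0.3678, 0.1694]
orientation: [-1.555, 0.254, -0.252]
ft_force: [0.1, 0.6, -0.1]
width: 0.998
```

Run:
```python
from h import *
R=Rt(-18.4)
go(((.4377,-.3695,.03),R))
snap("b",370,200,130,130,4.5)
snap("b",270,250,180,150,4.5,("side",))
a=cv2.imread("pics/b_top.png");b=cv2.imread("pics/b_side.png");cv2.imwrite("pics/b.png",np.hstack([cv2.resize(a,(400,400)),cv2.resize(b,(400,400))]))
```

```text
t 2.5 pos [ 0.4364 -0.3678  0.1694] psi -18.5 w 1.0 f [ 0.1  0.6 -0.1]
shift [ 0.0021  0.1394 -0.0012] turn [-0.  -0.1 -0.1]
```

View pics/b.png

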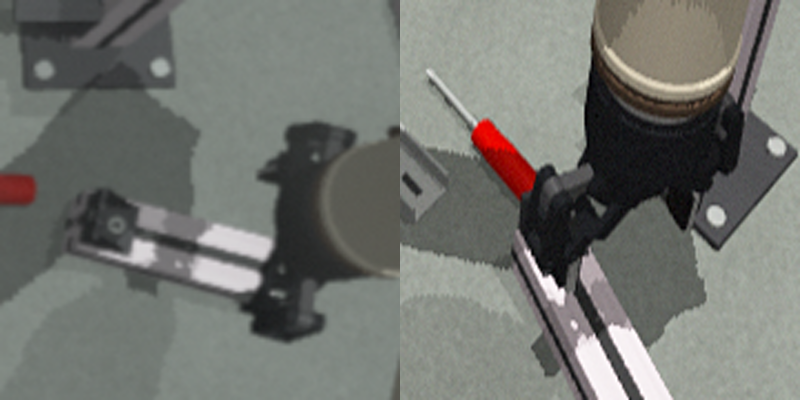

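The bar runs between the open fingers and the jaws are square to it. I'll go down and grip.

Emit:
jog_arm:
  targets:
    - {"ax":0,"ay":0,"az":0,"x":0.002,"y":0.04,"z":-0.001,"gripper":1}
    - {"ax":0,"ay":0,"az":0,"x":0.002,"y":0.08,"z":-0.001,"gripper":1}
    - {"ax":0,"ay":0,"az":0,"x":0.002,"y":0.12,"z":-0.001,"gripper":1}
    - {"ax":0,"ay":0,"az":0,"x":0.002,"y":0.139,"z":-0.001,"gripper":1}
    - {"ax":0,"ay":0,"az":0,"x":0.002,"y":0.139,"z":-0.001,"gripper":1}
    - {"ax":0,"ay":0,"az":0,"x":0.002,"y":0.139,"z":-0.001,"gripper":-1}
    - {"ax":0,"ay":0,"az":0,"x":0.002,"y":0.139,"z":-0.001,"gripper":-1}
    - {"ax":0,"ay":0,"az":0,"x":0.002,"y":0.139,"z":-0.001,"gripper":-1}
    - {"ax":0,"ay":0,"az":0,"x":0.002,"y":0.139,"z":-0.001,"gripper":-1}
    - {"ax":0,"ay":0,"az":0,"x":0.002,"y":0.139,"z":-0.001,"gripper":-1}
    - {"ax":0,"ay":0,"az":0,"x":0.002,"y":0.139,"z":-0.001,"gripper":-1}
    - {"ax":0,"ay":0,"az":0,"x":0.002,"y":0.139,"z":-0.001,"gripper":-1}
    - {"ax":0,"ay":0,"az":0,"x":0.002,"y":0.139,"z":-0.001,"gripper":-1}
    - {"ax":0,"ay":0,"az":0,"x":0.002,"y":0.139,"z":-0.001,"gripper":-1}
  grip_force: 60

```text
time_s: 4.0
eef_pos: [0.44, -0.369, 0.0334]
orientation: [-1.557, 0.248, -0.252]
ft_force: [-1.1, 0.6, 7.0]
width: 0.576
```

Run:
```python
from h import *
p=sense()["eef_pos"]
R=Rt(-2.5);g=seat(.259-.02,0)
go((p+[0,0,.13],Rt(-18.5)),(g+[0,0,.17],R),(g+[0,0,.03],R))
```

```text
t 4.0 pos [ 0.44   -0.369   0.0334] psi -18.3 w 0.58 f [-1.1  0.6  7. ]
shift [ 0.0003 -0.13   -0.    ] turn [0.  0.2 0.1]
shift [ 0.0917 -0.1365  0.4021] turn [  0.  -15.8   0.1]
shift [0.0914 0.0035 0.4022] turn [  0.  -15.8   0.1]
```

Emit:
jog_arm:
  targets:
    - {"ax":0,"ay":0,"az":0,"x":0,"y":-0.02,"z":0,"gripper":-1}
    - {"ax":0,"ay":0,"az":0,"x":0,"y":-0.05,"z":0,"gripper":-1}
    - {"ax":0,"ay":0,"az":0,"x":0,"y":-0.09,"z":0,"gripper":-1}
    - {"ax":0,"ay":0,"az":0,"x":0,"y":-0.12,"z":0.01,"gripper":-1}
    - {"ax":0,"ay":0,"az":0,"x":0,"y":-0.136,"z":0.03,"gripper":-1}
    - {"ax":0,"ay":-1,"az":0,"x":0.005,"y":-0.136,"z":0.06,"gripper":-1}
    - {"ax":0,"ay":-2,"az":0,"x":0.01,"y":-0.136,"z":0.095,"gripper":-1}
    - {"ax":0,"ay":-4,"az":0,"x":0.02,"y":-0.136,"z":0.13,"gripper":-1}
    - {"ax":0,"ay":-6,"az":0,"x":0.03,"y":-0.136,"z":0.165,"gripper":-1}
    - {"ax":0,"ay":-7.5,"az":0,"x":0.04,"y":-0.136,"z":0.2,"gripper":-1}
    - {"ax":0,"ay":-9,"az":0,"x":0.05,"y":-0.136,"z":0.235,"gripper":-1}
    - {"ax":0,"ay":-11,"az":0,"x":0.06,"y":-0.136,"z":0.27,"gripper":-1}
    - {"ax":0,"ay":-13,"az":0,"x":0.07,"y":-0.136,"z":0.305,"gripper":-1}
    - {"ax":0,"ay":-14.5,"az":0,"x":0.08,"y":-0.136,"z":0.34,"gripper":-1}
    - {"ax":0,"ay":-15.8,"az":0,"x":0.087,"y":-0.136,"z":0.37,"gripper":-1}
    - {"ax":0,"ay":-15.8,"az":0,"x":0.09,"y":-0.136,"z":0.39,"gripper":-1}
    - {"ax":0,"ay":-15.8,"az":0,"x":0.0917,"y":-0.136,"z":0.402,"gripper":-1}
    - {"ax":0,"ay":-15.8,"az":0,"x":0.0917,"y":-0.136,"z":0.402,"gripper":-1}
    - {"ax":0,"ay":-15.8,"az":0,"x":0.0917,"y":-0.136,"z":0.402,"gripper":-1}

```text
time_s: 5.9
eef_pos: [0.6515, -0.0176, 0.1672]
orientation: [-1.572, 0.036, -0.035]
ft_force: [-0.5, -1.0, -5.3]
width: 0.579
```

Run:
```python
from h import *
R=Rt(-2.5);g=seat(.259-.02,0)
go((g+[0,0,.06],R),(g+[0,0,.0334],R))
```

```text
t 5.9 pos [ 0.6515 -0.0176  0.1672] psi -2.6 w 0.58 f [-0.5 -1.  -5.3]
shift [0.0014 0.1072 0.0021] turn [ 0.1 -0.1 -0.1]
shift [0.0014 0.1338 0.0021] turn [ 0.1 -0.1 -0.1]
```

Emit:
jog_arm:
  targets:
    - {"ax":0,"ay":0,"az":0,"x":0.0015,"y":0.03,"z":0.002,"gripper":-1}
    - {"ax":0,"ay":0,"az":0,"x":0.0015,"y":0.06,"z":0.002,"gripper":-1}
    - {"ax":0,"ay":0,"az":0,"x":0.0015,"y":0.09,"z":0.002,"gripper":-1}
    - {"ax":0,"ay":0,"az":0,"x":0.0015,"y":0.11,"z":0.002,"gripper":-1}
    - {"ax":0,"ay":0,"az":0,"x":0.0015,"y":0.12,"z":0.002,"gripper":-1}
    - {"ax":0,"ay":0,"az":0,"x":0.0015,"y":0.127,"z":0.002,"gripper":-1}
    - {"ax":0,"ay":0,"az":0,"x":0.0015,"y":0.131,"z":0.002,"gripper":-1}
    - {"ax":0,"ay":0,"az":0,"x":0.0015,"y":0.134,"z":0.002,"gripper":-1}
    - {"ax":0,"ay":0,"az":0,"x":0.0015,"y":0.134,"z":0.002,"gripper":-1}

```text
time_s: 6.8
eef_pos: [0.6544, -0.0138, 0.0339]
orientation: [-1.57, 0.033, -0.035]
ft_force: [-0.1, -0.5, -4.0]
width: 0.575
```

Emit:
jog_arm:
  targets:
    - {"ax":0,"ay":0,"az":0,"x":0,"y":0.001,"z":0,"gripper":-1}
    - {"ax":0,"ay":0,"az":0,"x":0,"y":0.002,"z":0,"gripper":-1}
    - {"ax":0,"ay":0,"az":0,"x":0,"y":0.002,"z":0,"gripper":-1}
    - {"ax":0,"ay":0,"az":0,"x":0,"y":0.002,"z":0,"gripper":1}
    - {"ax":0,"ay":0,"az":0,"x":0,"y":0.002,"z":0,"gripper":1}
    - {"ax":0,"ay":0,"az":0,"x":0,"y":0.002,"z":0,"gripper":1}
    - {"ax":0,"ay":0,"az":0,"x":0,"y":0.002,"z":0,"gripper":1}
    - {"ax":0,"ay":0,"az":0,"x":0,"y":0.002,"z":0,"gripper":1}
    - {"ax":0,"ay":0,"az":0,"x":0,"y":0.002,"z":0,"gripper":1}
    - {"ax":0,"ay":0,"az":0,"x":0,"y":-0.03,"z":0,"gripper":1}
    - {"ax":0,"ay":0,"az":0,"x":0,"y":-0.07,"z":0,"gripper":1}
    - {"ax":0,"ay":0,"az":0,"x":0,"y":-0.12,"z":0,"gripper":1}
    - {"ax":0,"ay":0,"az":0,"x":0,"y":-0.17,"z":0,"gripper":1}

```text
time_s: 8.1
eef_pos: [0.6533, -0.0138, 0.2045]
orientation: [-1.571, 0.035, -0.033]
ft_force: [0.1, 0.1, -0.1]
width: 0.996
```

Run:
```python
from h import *
u=np.array([np.cos(np.radians(38)),np.sin(np.radians(38)),0])
b=np.array([.472,.251,0])+.008*u; R=Rt(-52)
go(((*b[:2],.2),R),((*b[:2],.026),R))
```

```text
t 8.1 pos [ 0.6533 -0.0138  0.2045] psi -2.5 w 1.0 f [ 0.1  0.1 -0.1]
shift [-0.1867  0.0047  0.2618] turn [ 0.  49.5 -0.1]
shift [-0.1864  0.1787  0.2618] turn [ 0.  49.5 -0.1]
```

Emit:
jog_arm:
  targets:
    - {"ax":0,"ay":49.5,"az":0,"x":-0.187,"y":0.005,"z":0.262,"gripper":1}
    - {"ax":0,"ay":49.5,"az":0,"x":-0.187,"y":0.005,"z":0.262,"gripper":1}
    - {"ax":0,"ay":49.5,"az":0,"x":-0.187,"y":0.005,"z":0.262,"gripper":1}
    - {"ax":0,"ay":49.5,"az":0,"x":-0.187,"y":0.005,"z":0.262,"gripper":1}
    - {"ax":0,"ay":49.5,"az":0,"x":-0.187,"y":0.005,"z":0.262,"gripper":1}
    - {"ax":0,"ay":49.5,"az":0,"x":-0.187,"y":0.005,"z":0.262,"gripper":1}
    - {"ax":0,"ay":49.5,"az":0,"x":-0.187,"y":0.005,"z":0.262,"gripper":1}
    - {"ax":0,"ay":49.5,"az":0,"x":-0.187,"y":0.005,"z":0.262,"gripper":1}
    - {"ax":0,"ay":49.5,"az":0,"x":-0.187,"y":0.05,"z":0.262,"gripper":1}
    - {"ax":0,"ay":49.5,"az":0,"x":-0.187,"y":0.08,"z":0.262,"gripper":1}
    - {"ax":0,"ay":49.5,"az":0,"x":-0.187,"y":0.08,"z":0.262,"gripper":1}

```text
time_s: 9.2
eef_pos: [0.4759, 0.2538, 0.1196]
orientation: [-1.459, 0.712, -0.706]
ft_force: [-0.5, -0.8, -0.4]
width: 1.0
```

Run:
```python
from h import *
u=np.array([np.cos(np.radians(38)),np.sin(np.radians(38)),0])
b=np.array([.472,.251,0])+.008*u; R=Rt(-52)
go(((*b[:2],.026),R))
# bar placed: measure from top view
snap("c",140,140,260,180,3)
im=cv2.cvtColor(cv2.imread("pics/c_top_full.png"),cv2.COLOR_BGR2HSV)
print([proj("top",seat(.259+dx,.05,y)) for dx,y in((-.08,-.025),(-.08,.025),(.038,-.021),(.038,.021),(.08,-.025))])
```

```text
t 9.2 pos [0.4759 0.2538 0.1196] psi -52.0 w 1.0 f [-0.5 -0.8 -0.4]
shift [-0.0002  0.0936  0.0039] turn [ 0.5 -0.  -0. ]
[array([311.9, 194.7]), array([312.4, 213.5]), array([266.5, 196.4]), array([266.5, 212.1]), array([250.3, 195. ])]
```

View pics/c_top.png

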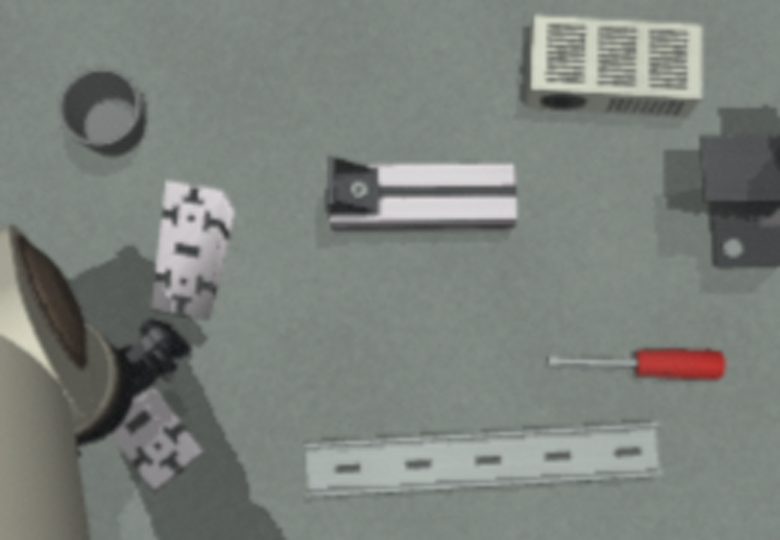

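The bar stands where I wanted it: its free-end corners are at (311.7,195) and (312,213), as predicted. The jaws straddle the lower stub, so I'll go down and grip it.

Emit:
jog_arm:
  targets:
    - {"ax":0.5,"ay":0,"az":0,"x":0,"y":0.04,"z":0.004,"gripper":1}
    - {"ax":0.5,"ay":0,"az":0,"x":0,"y":0.075,"z":0.004,"gripper":1}
    - {"ax":0.5,"ay":0,"az":0,"x":0,"y":0.093,"z":0.004,"gripper":1}
    - {"ax":0.5,"ay":0,"az":0,"x":0,"y":0.093,"z":0.004,"gripper":1}
    - {"ax":0.5,"ay":0,"az":0,"x":0,"y":0.093,"z":0.004,"gripper":-1}
    - {"ax":0.5,"ay":0,"az":0,"x":0,"y":0.093,"z":0.004,"gripper":-1}
    - {"ax":0.5,"ay":0,"az":0,"x":0,"y":0.093,"z":0.004,"gripper":-1}
    - {"ax":0.5,"ay":0,"az":0,"x":0,"y":0.093,"z":0.004,"gripper":-1}
    - {"ax":0.5,"ay":0,"az":0,"x":0,"y":0.093,"z":0.004,"gripper":-1}
    - {"ax":0.5,"ay":0,"az":0,"x":0,"y":0.093,"z":0.004,"gripper":-1}
    - {"ax":0.5,"ay":0,"az":0,"x":0,"y":0.093,"z":0.004,"gripper":-1}
  grip_force: 40

```text
time_s: 10.35
eef_pos: [0.4834, 0.2596, 0.0326]
orientation: [-1.441, 0.702, -0.712]
ft_force: [-0.4, 0.7, 5.7]
width: 0.576
```

Run:
```python
from h import *
p=sense()["eef_pos"];R=Rt(-2.5)
# lower centre goal at seat x .235; grip +8mm toward thick
g=seat(.235+.008,0)
go((p+[0,0,.13],Rt(-52)),(g+[0,0,.15],R))
```

```text
t 10.3 pos [0.4834 0.2596 0.0326] psi -52.0 w 0.58 f [-0.4  0.7  5.7]
shift [ 0.     -0.13    0.0017] turn [-0.7 -0.   0. ]
shift [ 0.3183 -0.1177 -0.0318] turn [ -0.7 -49.5   0.3]
```

Emit:
jog_arm:
  targets:
    - {"ax":0,"ay":0,"az":0,"x":0,"y":-0.03,"z":0,"gripper":-1}
    - {"ax":0,"ay":0,"az":0,"x":0,"y":-0.07,"z":0,"gripper":-1}
    - {"ax":0,"ay":0,"az":0,"x":0,"y":-0.11,"z":0,"gripper":-1}
    - {"ax":0,"ay":-3,"az":0,"x":0.02,"y":-0.13,"z":0,"gripper":-1}
    - {"ax":0,"ay":-8,"az":0,"x":0.05,"y":-0.13,"z":-0.005,"gripper":-1}
    - {"ax":0,"ay":-13,"az":0,"x":0.085,"y":-0.13,"z":-0.008,"gripper":-1}
    - {"ax":0,"ay":-19,"az":0,"x":0.12,"y":-0.13,"z":-0.01,"gripper":-1}
    - {"ax":0,"ay":-25,"az":0,"x":0.155,"y":-0.13,"z":-0.015,"gripper":-1}
    - {"ax":0,"ay":-31,"az":0,"x":0.19,"y":-0.13,"z":-0.02,"gripper":-1}
    - {"ax":0,"ay":-37,"az":0,"x":0.225,"y":-0.13,"z":-0.023,"gripper":-1}
    - {"ax":0,"ay":-43,"az":0,"x":0.26,"y":-0.13,"z":-0.026,"gripper":-1}
    - {"ax":0,"ay":-47,"az":0,"x":0.29,"y":-0.13,"z":-0.029,"gripper":-1}
    - {"ax":0,"ay":-49.5,"az":0,"x":0.31,"y":-0.13,"z":-0.03,"gripper":-1}
    - {"ax":0,"ay":-49.5,"az":0,"x":0.317,"y":-0.13,"z":-0.031,"gripper":-1}
    - {"ax":0,"ay":-49.5,"az":0,"x":0.317,"y":-0.13,"z":-0.031,"gripper":-1}
    - {"ax":0,"ay":-49.5,"az":0,"x":0.317,"y":-0.13,"z":-0.031,"gripper":-1}
    - {"ax":0,"ay":-49.5,"az":0,"x":0.317,"y":-0.13,"z":-0.031,"gripper":-1}

```text
time_s: 12.05
eef_pos: [0.6509, -0.0087, 0.1601]
orientation: [-1.564, 0.028, -0.038]
ft_force: [0.1, 0.6, -1.8]
width: 0.575
```

Run:
```python
from h import *
R=Rt(-2.5)
g=seat(.235+.0145,0)
go((g+[0,0,.095],R),(g+[0,0,.081],R))
```

```text
t 12.1 pos [ 0.6509 -0.0087  0.1601] psi -2.4 w 0.57 f [ 0.1  0.6 -1.8]
shift [0.0019 0.0652 0.0031] turn [-0.4  0.1  0.3]
shift [0.0018 0.0792 0.003 ] turn [-0.4  0.1  0.3]
```

Emit:
jog_arm:
  targets:
    - {"ax":0,"ay":0,"az":0.3,"x":0.002,"y":0.025,"z":0.003,"gripper":-1}
    - {"ax":0,"ay":0,"az":0.3,"x":0.002,"y":0.05,"z":0.003,"gripper":-1}
    - {"ax":0,"ay":0,"az":0.3,"x":0.002,"y":0.065,"z":0.003,"gripper":-1}
    - {"ax":0,"ay":0,"az":0.3,"x":0.002,"y":0.073,"z":0.003,"gripper":-1}
    - {"ax":0,"ay":0,"az":0.3,"x":0.002,"y":0.076,"z":0.003,"gripper":-1}
    - {"ax":0,"ay":0,"az":0.3,"x":0.002,"y":0.079,"z":0.003,"gripper":-1}
    - {"ax":0,"ay":0,"az":0.3,"x":0.002,"y":0.079,"z":0.003,"gripper":-1}
    - {"ax":0,"ay":0,"az":0.3,"x":0.002,"y":0.079,"z":0.003,"gripper":-1}

```text
time_s: 12.85
eef_pos: [0.6547, -0.0074, 0.0827]
orientation: [-1.564, 0.032, -0.036]
ft_force: [-3.4, 0.9, 5.4]
width: 0.577
```

Contact at 5 N. I'll release and rise.

Emit:
jog_arm:
  targets:
    - {"ax":0,"ay":0,"az":0,"x":0,"y":0,"z":0,"gripper":1}
    - {"ax":0,"ay":0,"az":0,"x":0,"y":0,"z":0,"gripper":1}
    - {"ax":0,"ay":0,"az":0,"x":0,"y":0,"z":0,"gripper":1}
    - {"ax":0,"ay":0,"az":0,"x":0,"y":0,"z":0,"gripper":1}
    - {"ax":0,"ay":0,"az":0,"x":0,"y":0,"z":0,"gripper":1}
    - {"ax":0,"ay":0,"az":0,"x":0,"y":0,"z":0,"gripper":1}
    - {"ax":0,"ay":0,"az":0,"x":0,"y":-0.02,"z":0,"gripper":1}
    - {"ax":0,"ay":0,"az":0,"x":0,"y":-0.06,"z":0,"gripper":1}
    - {"ax":0,"ay":0,"az":0,"x":0,"y":-0.11,"z":0,"gripper":1}
    - {"ax":0,"ay":0,"az":0,"x":0,"y":-0.14,"z":0,"gripper":1}
    - {"ax":0,"ay":0,"az":0,"x":0,"y":-0.14,"z":0,"gripper":1}
    - {"ax":0,"ay":0,"az":0,"x":0,"y":-0.14,"z":0,"gripper":1}

```text
time_s: 14.05
eef_pos: [0.6544, -0.0083, 0.222]
orientation: [-1.565, 0.032, -0.037]
ft_force: [-0.9, -0.2, -1.0]
width: 0.998
```

Run:
```python
from h import *
c,s=np.cos(np.radians(15)),np.sin(np.radians(15))
u=np.array([np.cos(np.radians(14)),np.sin(np.radians(14)),0]);zu=-s*u+np.array([0,0,c]);xu=c*u+np.array([0,0,s])
top=np.array([.5165,.3775,.0323])       # middle of square end
# grip: +8 mm to thick end, TCP 6 mm below square face
tcp=top+.008*xu-.006*zu
R=Rt(104,-zu)
print("tcp",tcp,"tip lowest",(tcp-zu*.022-xu*.011)[2],"pre",tcp+zu*.1)
go((tcp+zu*.1+[0,0,.05],R),(tcp+zu*.1,R),(tcp,R))
```

```text
tcp [0.52550466 0.37974511 0.028575  ] tip lowest 0.004477619728598529 pre [0.50039155 0.37348371 0.12516758]
t 14.1 pos [ 0.6544 -0.0083  0.222 ] psi -2.5 w 1.0 f [-0.9 -0.2 -1. ]
shift [-0.1706  0.0485  0.3745] turn [ -10.5 -105.9  -13.5]
shift [-0.1708  0.0985  0.3742] turn [ -10.5 -105.9  -13.5]
shift [-0.1463  0.1952  0.381 ] turn [ -10.5 -105.9  -13.5]
```

Emit:
jog_arm:
  targets:
    - {"ax":-10.5,"ay":-105.9,"az":-13.5,"x":-0.171,"y":0.048,"z":0.3745,"gripper":1}
    - {"ax":-10.5,"ay":-105.9,"az":-13.5,"x":-0.171,"y":0.048,"z":0.3745,"gripper":1}
    - {"ax":-10.5,"ay":-105.9,"az":-13.5,"x":-0.171,"y":0.048,"z":0.3745,"gripper":1}
    - {"ax":-10.5,"ay":-105.9,"az":-13.5,"x":-0.171,"y":0.048,"z":0.3745,"gripper":1}
    - {"ax":-10.5,"ay":-105.9,"az":-13.5,"x":-0.171,"y":0.048,"z":0.3745,"gripper":1}
    - {"ax":-10.5,"ay":-105.9,"az":-13.5,"x":-0.171,"y":0.048,"z":0.3745,"gripper":1}
    - {"ax":-10.5,"ay":-105.9,"az":-13.5,"x":-0.171,"y":0.048,"z":0.3745,"gripper":1}
    - {"ax":-10.5,"ay":-105.9,"az":-13.5,"x":-0.171,"y":0.048,"z":0.3745,"gripper":1}
    - {"ax":-10.5,"ay":-105.9,"az":-13.5,"x":-0.171,"y":0.048,"z":0.3745,"gripper":1}
    - {"ax":-10.5,"ay":-105.9,"az":-13.5,"x":-0.171,"y":0.048,"z":0.3745,"gripper":1}
    - {"ax":-10.5,"ay":-105.9,"az":-13.5,"x":-0.171,"y":0.048,"z":0.3745,"gripper":1}
    - {"ax":-10.5,"ay":-105.9,"az":-13.5,"x":-0.171,"y":0.048,"z":0.3745,"gripper":1}
    - {"ax":-10.5,"ay":-105.9,"az":-13.5,"x":-0.171,"y":0.048,"z":0.3745,"gripper":1}
    - {"ax":-10.5,"ay":-105.9,"az":-13.5,"x":-0.171,"y":0.048,"z":0.3745,"gripper":1}
    - {"ax":-10.5,"ay":-105.9,"az":-13.5,"x":-0.171,"y":0.048,"z":0.3745,"gripper":1}
    - {"ax":-10.5,"ay":-105.9,"az":-13.5,"x":-0.171,"y":0.048,"z":0.3745,"gripper":1}
    - {"ax":-10.5,"ay":-105.9,"az":-13.5,"x":-0.171,"y":0.098,"z":0.3742,"gripper":1}
    - {"ax":-10.5,"ay":-105.9,"az":-13.5,"x":-0.171,"y":0.098,"z":0.3742,"gripper":1}
    - {"ax":-10.5,"ay":-105.9,"az":-13.5,"x":-0.171,"y":0.098,"z":0.3742,"gripper":1}
    - {"ax":-10.5,"ay":-105.9,"az":-13.5,"x":-0.171,"y":0.098,"z":0.3742,"gripper":1}

```text
time_s: 16.05
eef_pos: [0.5004, 0.3746, 0.1267]
orientation: [-1.249, -1.602, 1.227]
ft_force: [0.6, -0.0, 0.1]
width: 1.002
```

Run:
```python
from h import *
c,s=np.cos(np.radians(15)),np.sin(np.radians(15))
u=np.array([np.cos(np.radians(14)),np.sin(np.radians(14)),0]);zu=-s*u+np.array([0,0,c])
R=Rt(104,-zu);tcp=np.array([.5255,.3797,.0286])
go((tcp,R))
snap("d",60,140,280,180,3);snap("d",120,90,180,140,3,("side",))
# predicted lower-stub top face corners
print([proj("top",seat(.235+a,h+.05,y)) for a,h,y in((-.05,.02,-.025),(-.05,.02,.025),(.05,.0468,-.025),(.05,.0468,.025))])
a=cv2.imread("pics/d_top_full.png")[140:320,60:340];b=cv2.imread("pics/d_side_full.png")[90:230,120:270]
t=cv2.imread("pics/d_top_full.png")[185:225,235:325]
o=np.zeros((600,800,3),np.uint8);o[:300,:466]=cv2.resize(a,(466,300));o[:300,470:790]=cv2.resize(b,(320,300),interpolation=2);o[300:,:675]=cv2.resize(t,(675,300),interpolation=2);cv2.imwrite("pics/d.png",o)
```

```text
t 16.1 pos [0.5004 0.3746 0.1267] psi 104.0 w 1.0 f [ 0.6 -0.   0.1]
shift [-0.0012  0.1014  0.0007] turn [0.  0.  0.1]
[array([310.2, 192.6]), array([310.7, 211.6]), array([271. , 189.7]), array([271. , 209.1])]
```

View pics/d.png

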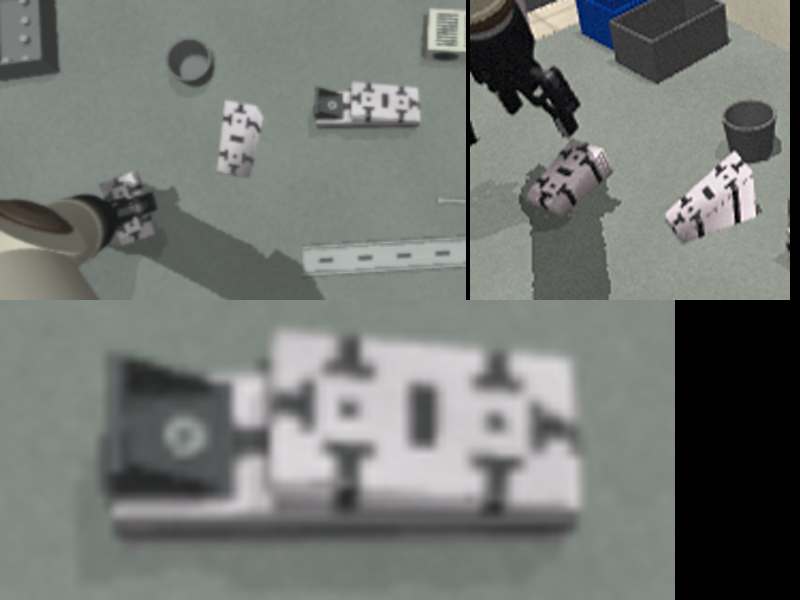

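The lower stub sits well: its thick end is at column 271.3 against 271.0 predicted, and its thin end at 312 against 310.5. Its middle is therefore about seat x = 0.233. The tilted jaws straddle the upper stub, so I'll grip it.

Emit:
jog_arm:
  targets:
    - {"ax":0,"ay":0,"az":0,"x":-0.001,"y":0.04,"z":0.001,"gripper":1}
    - {"ax":0,"ay":0,"az":0,"x":-0.001,"y":0.07,"z":0.001,"gripper":1}
    - {"ax":0,"ay":0,"az":0,"x":-0.001,"y":0.09,"z":0.001,"gripper":1}
    - {"ax":0,"ay":0,"az":0,"x":-0.001,"y":0.1,"z":0.001,"gripper":1}
    - {"ax":0,"ay":0,"az":0,"x":-0.001,"y":0.1,"z":0.001,"gripper":1}
    - {"ax":0,"ay":0,"az":0,"x":-0.001,"y":0.1,"z":0.001,"gripper":-1}
    - {"ax":0,"ay":0,"az":0,"x":-0.001,"y":0.1,"z":0.001,"gripper":-1}
    - {"ax":0,"ay":0,"az":0,"x":-0.001,"y":0.1,"z":0.001,"gripper":-1}
    - {"ax":0,"ay":0,"az":0,"x":-0.001,"y":0.1,"z":0.001,"gripper":-1}
    - {"ax":0,"ay":0,"az":0,"x":-0.001,"y":0.1,"z":0.001,"gripper":-1}
    - {"ax":0,"ay":0,"az":0,"x":-0.001,"y":0.1,"z":0.001,"gripper":-1}
    - {"ax":0,"ay":0,"az":0,"x":-0.001,"y":0.1,"z":0.001,"gripper":-1}
  grip_force: 40

```text
time_s: 17.35
eef_pos: [0.5246, 0.3801, 0.0302]
orientation: [-1.249, -1.603, 1.226]
ft_force: [-2.0, 1.0, 7.0]
width: 0.579
```

Run:
```python
from h import *
c,s=np.cos(np.radians(15)),np.sin(np.radians(15))
u=np.array([np.cos(np.radians(14)),np.sin(np.radians(14)),0]);zu=-s*u+np.array([0,0,c]);xu=c*u+np.array([0,0,s])
top=np.array([.5165,.3775,.0323])
st=sense();d=st["eef_pos"]-top;print("grip local x,z",d@xu,d@zu, "tool y.zu",Ro.from_rotvec(st["orientation"]).as_matrix()[:,1]@zu)
# goal: upper centre at seat x = .233+.034=.267, top z .126
gx=.267-(d@xu);gz=.126+d@zu;print(gx,gz)
R=Rt(-2.5)
go((st["eef_pos"]+[0,0,.12],Rt(104,-zu)),(seat(gx,gz+.08),R))
```

```text
grip local x,z 0.007628014891037041 -0.004183360058368789 tool y.zu -0.999995937307971
0.259371985108963 0.12181663994163121
t 17.4 pos [0.5246 0.3801 0.0302] psi 104.1 w 0.58 f [-2.  1.  7.]
shift [ 0.0002 -0.1159 -0.0312] turn [0.1 0.1 0.1]
shift [-0.3953 -0.1576 -0.0777] turn [ 10.4 105.9  14.1]
```

Emit:
jog_arm:
  targets:
    - {"ax":0,"ay":0,"az":0,"x":0,"y":-0.02,"z":-0.005,"gripper":-1}
    - {"ax":0,"ay":0,"az":0,"x":0,"y":-0.055,"z":-0.015,"gripper":-1}
    - {"ax":0,"ay":0,"az":0,"x":0,"y":-0.095,"z":-0.025,"gripper":-1}
    - {"ax":0,"ay":0,"az":0,"x":0,"y":-0.125,"z":-0.033,"gripper":-1}
    - {"ax":0.5,"ay":5.3,"az":0.7,"x":-0.01,"y":-0.145,"z":-0.037,"gripper":-1}
    - {"ax":1.2,"ay":12.7,"az":1.7,"x":-0.04,"y":-0.155,"z":-0.041,"gripper":-1}
    - {"ax":2,"ay":20,"az":2.7,"x":-0.075,"y":-0.157,"z":-0.045,"gripper":-1}
    - {"ax":2.7,"ay":27.5,"az":3.7,"x":-0.11,"y":-0.157,"z":-0.048,"gripper":-1}
    - {"ax":3.4,"ay":35,"az":4.7,"x":-0.145,"y":-0.157,"z":-0.052,"gripper":-1}
    - {"ax":4.2,"ay":42.5,"az":5.7,"x":-0.18,"y":-0.157,"z":-0.055,"gripper":-1}
    - {"ax":4.9,"ay":50,"az":6.7,"x":-0.215,"y":-0.157,"z":-0.059,"gripper":-1}
    - {"ax":5.6,"ay":57.5,"az":7.7,"x":-0.25,"y":-0.157,"z":-0.063,"gripper":-1}
    - {"ax":6.4,"ay":65,"az":8.7,"x":-0.285,"y":-0.157,"z":-0.066,"gripper":-1}
    - {"ax":7.1,"ay":72.5,"az":9.7,"x":-0.315,"y":-0.157,"z":-0.07,"gripper":-1}
    - {"ax":7.9,"ay":80,"az":10.7,"x":-0.345,"y":-0.157,"z":-0.073,"gripper":-1}
    - {"ax":8.6,"ay":87.5,"az":11.7,"x":-0.37,"y":-0.157,"z":-0.075,"gripper":-1}
    - {"ax":9.3,"ay":95,"az":12.7,"x":-0.385,"y":-0.157,"z":-0.077,"gripper":-1}
    - {"ax":10,"ay":101.5,"az":13.6,"x":-0.392,"y":-0.157,"z":-0.0777,"gripper":-1}
    - {"ax":10.4,"ay":105.9,"az":14.1,"x":-0.3953,"y":-0.1576,"z":-0.0777,"gripper":-1}
    - {"ax":10.4,"ay":105.9,"az":14.1,"x":-0.3953,"y":-0.1576,"z":-0.0777,"gripper":-1}

```text
time_s: 19.35
eef_pos: [0.6532, 0.002, 0.2006]
orientation: [-1.573, 0.04, -0.035]
ft_force: [0.1, 0.6, -2.4]
width: 0.579
```

Emit:
jog_arm:
  targets:
    - {"ax":0,"ay":0,"az":0,"x":0,"y":0,"z":0,"gripper":-1}
    - {"ax":0,"ay":0,"az":0,"x":0,"y":0,"z":0,"gripper":-1}

```text
time_s: 19.55
eef_pos: [0.6528, 0.0043, 0.2005]
orientation: [-1.572, 0.036, -0.031]
ft_force: [-0.7, -0.1, -2.3]
width: 0.578
```

Run:
```python
from h import *
R=Rt(-2.5)
go((seat(.2594,.1318),R),(seat(.2594,.1218),R))
C=[(-.05,-.025),(-.05,.025),(.05,-.025),(.05,.025)]
p=sense()["eef_pos"];d=p-S0;sx=d@SD;print("sx",sx)
print("pred top corners",[[proj(v,seat(sx+.0076+a,p[2]+.0042,y)).tolist() for v in("top","side")] for a,y in C])
for v in("top","side"): cv2.imwrite(f"pics/e_{v}_full.png",cv2.cvtColor(camera(v),cv2.COLOR_RGB2BGR))
a=cv2.imread("pics/e_top_full.png")[160:235,225:325];b=cv2.imread("pics/e_side_full.png")[120:270,230:380]
cv2.imwrite("pics/e.png",np.hstack([cv2.resize(a,(400,300),interpolation=2),cv2.resize(b,(400,300+0),interpolation=2)]))
```

```text
t 19.6 pos [0.6528 0.0043 0.2005] psi -2.4 w 0.58 f [-0.7 -0.1 -2.3]
shift [0.0012 0.0687 0.0006] turn [ 0.1  0.1 -0.2]
shift [0.0012 0.0787 0.0006] turn [ 0.1  0.1 -0.2]
sx 0.2589713602746009
pred top corners [[[301.0, 175.6], [320.3, 160.0]], [[301.4, 197.0], [303.0, 169.7]], [[256.6, 175.8], [289.0, 140.1]], [[256.4, 197.2], [271.9, 148.7]]]
```

View pics/e.png

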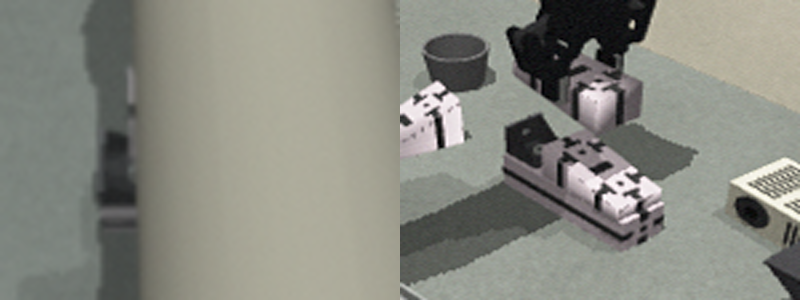

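The side view shows the upper stub level in the grip with its thick end towards the upright, and its corner at (641,78) matches the prediction. I'll lower it with small steps at the end.

Emit:
jog_arm:
  targets:
    - {"ax":0,"ay":0,"az":0,"x":0.001,"y":0.03,"z":0.0005,"gripper":-1}
    - {"ax":0,"ay":0,"az":0,"x":0.001,"y":0.055,"z":0.0005,"gripper":-1}
    - {"ax":0,"ay":0,"az":0,"x":0.001,"y":0.068,"z":0.0005,"gripper":-1}
    - {"ax":0,"ay":0,"az":0,"x":0.001,"y":0.074,"z":0.0005,"gripper":-1}
    - {"ax":0,"ay":0,"az":0,"x":0.001,"y":0.076,"z":0.0005,"gripper":-1}
    - {"ax":0,"ay":0,"az":0,"x":0.001,"y":0.077,"z":0.0005,"gripper":-1}
    - {"ax":0,"ay":0,"az":0,"x":0.001,"y":0.077,"z":0.0005,"gripper":-1}
    - {"ax":0,"ay":0,"az":0,"x":0.001,"y":0.077,"z":0.0005,"gripper":-1}

```text
time_s: 20.45
eef_pos: [0.6547, 0.0036, 0.1244]
orientation: [-1.573, 0.036, -0.034]
ft_force: [-0.0, -0.2, -2.4]
width: 0.581
```

Emit:
jog_arm:
  targets:
    - {"ax":0,"ay":0,"az":0,"x":0,"y":0.001,"z":0,"gripper":-1}
    - {"ax":0,"ay":0,"az":0,"x":0,"y":0.002,"z":0,"gripper":-1}
    - {"ax":0,"ay":0,"az":0,"x":0,"y":0.002,"z":0,"gripper":-1}

```text
time_s: 20.75
eef_pos: [0.654, 0.0036, 0.1214]
orientation: [-1.573, 0.038, -0.033]
ft_force: [0.6, -0.4, -1.9]
width: 0.578
```

Emit:
jog_arm:
  targets:
    - {"ax":0,"ay":0,"az":0,"x":0,"y":0.001,"z":0.002,"gripper":-1}
    - {"ax":0,"ay":0,"az":0,"x":0,"y":0.001,"z":0.004,"gripper":-1}
    - {"ax":0,"ay":0,"az":0,"x":0,"y":0.001,"z":0.004,"gripper":-1}

```text
time_s: 21.05
eef_pos: [0.6553, 0.0061, 0.1215]
orientation: [-1.574, 0.036, -0.036]
ft_force: [0.3, -3.8, 3.3]
width: 0.575
```

Contact at TCP z = 0.1215, which puts the pack top at about 0.1257. I'll release and rise.

Emit:
jog_arm:
  targets:
    - {"ax":0,"ay":0,"az":0,"x":0,"y":0.0005,"z":0,"gripper":-1}
    - {"ax":0,"ay":0,"az":0,"x":0,"y":0.0005,"z":0,"gripper":1}
    - {"ax":0,"ay":0,"az":0,"x":0,"y":0.0005,"z":0,"gripper":1}
    - {"ax":0,"ay":0,"az":0,"x":0,"y":0.0005,"z":0,"gripper":1}
    - {"ax":0,"ay":0,"az":0,"x":0,"y":0.0005,"z":0,"gripper":1}
    - {"ax":0,"ay":0,"az":0,"x":0,"y":0.0005,"z":0,"gripper":1}
    - {"ax":0,"ay":0,"az":0,"x":0,"y":0.0005,"z":0,"gripper":1}
    - {"ax":0,"ay":0,"az":0,"x":0,"y":-0.02,"z":0,"gripper":1}
    - {"ax":0,"ay":0,"az":0,"x":0,"y":-0.06,"z":0,"gripper":1}
    - {"ax":0,"ay":0,"az":0,"x":0,"y":-0.1,"z":0,"gripper":1}
    - {"ax":0,"ay":0,"az":0,"x":0,"y":-0.1,"z":0,"gripper":1}
    - {"ax":0,"ay":0,"az":0,"x":0,"y":-0.1,"z":0,"gripper":1}

```text
time_s: 22.25
eef_pos: [0.6553, 0.0079, 0.2219]
orientation: [-1.572, 0.035, -0.036]
ft_force: [0.0, 0.5, 0.2]
width: 1.002
```

Run:
```python
from h import *
R=Rt(0.4)
go(((.427,-.0345,.12),R),((.427,-.0345,.025),R))
```

```text
t 22.2 pos [0.6553 0.0079 0.2219] psi -2.6 w 1.0 f [0.  0.5 0.2]
shift [-0.2262  0.102  -0.0524] turn [ 0.1 -3.   0. ]
shift [-0.2262  0.197  -0.0522] turn [ 0.1 -3.   0. ]
```

Emit:
jog_arm:
  targets:
    - {"ax":0,"ay":0,"az":0,"x":-0.04,"y":0,"z":-0.01,"gripper":1}
    - {"ax":0,"ay":-3,"az":0,"x":-0.09,"y":0,"z":-0.02,"gripper":1}
    - {"ax":0,"ay":-3,"az":0,"x":-0.14,"y":0.01,"z":-0.035,"gripper":1}
    - {"ax":0,"ay":-3,"az":0,"x":-0.185,"y":0.03,"z":-0.045,"gripper":1}
    - {"ax":0,"ay":-3,"az":0,"x":-0.226,"y":0.06,"z":-0.052,"gripper":1}
    - {"ax":0,"ay":-3,"az":0,"x":-0.226,"y":0.1,"z":-0.052,"gripper":1}
    - {"ax":0,"ay":-3,"az":0,"x":-0.226,"y":0.1,"z":-0.052,"gripper":1}
    - {"ax":0,"ay":-3,"az":0,"x":-0.226,"y":0.1,"z":-0.052,"gripper":1}

```text
time_s: 23.05
eef_pos: [0.4257, -0.0341, 0.1207]
orientation: [-1.573, -0.001, 0.01]
ft_force: [0.5, 0.3, 0.6]
width: 1.002
```

Run:
```python
from h import *
R=Rt(0.4)
go(((.427,-.0345,.025),R))
for v in("top","side"): cv2.imwrite(f"pics/f_{v}_full.png",cv2.cvtColor(camera(v),cv2.COLOR_RGB2BGR))
C=[(-.05,-.025),(-.05,.025),(.05,-.025),(.05,.025)]
print("pred upper top",[[proj(v,seat(.269+a,.1257,y)).tolist() for v in("top","side")] for a,y in C])
a=cv2.imread("pics/f_top_full.png");b=cv2.imread("pics/f_side_full.png")
o=np.zeros((600,800,3),np.uint8)
o[:300,:400]=cv2.resize(a[175:235,240:320],(400,300),interpolation=2);o[:300,400:]=cv2.resize(b[150:225,250:350],(400,300),interpolation=2)
o[300:,:400]=cv2.resize(a[240:330,230:350],(400,300),interpolation=2);o[300:,400:]=cv2.resize(b[200:350,170:370],(400,300),interpolation=2)
cv2.imwrite("pics/f.png",o)
```

```text
t 23.1 pos [ 0.4257 -0.0341  0.1207] psi 0.4 w 1.0 f [0.5 0.3 0.6]
shift [ 0.0018  0.0957 -0.0002] turn [ 0.1  0.  -0.3]
pred upper top [[[298.1, 186.1], [317.8, 188.0]], [[298.4, 206.0], [301.4, 197.8]], [[256.8, 186.3], [288.2, 167.6]], [[256.7, 206.2], [272.1, 176.4]]]
```

View pics/f.png

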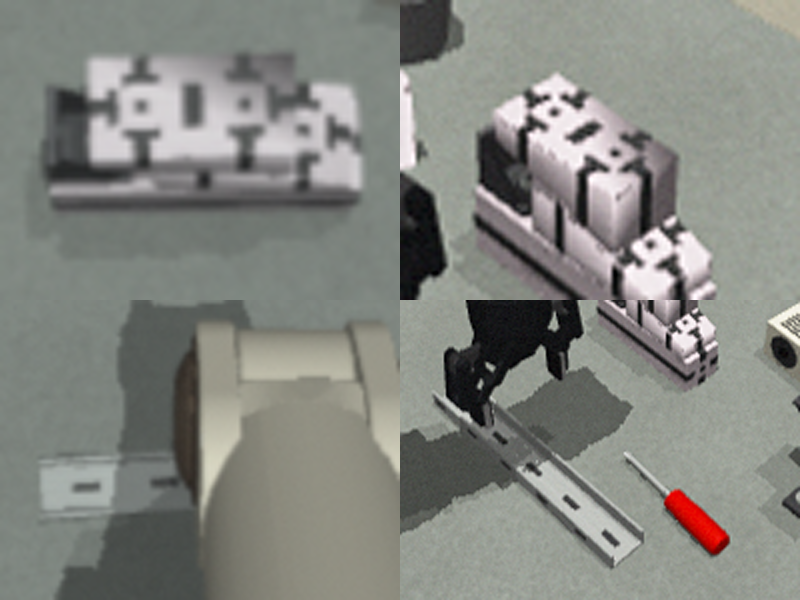

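The pack stands: the upper stub's top corners are at (257.4,186.4) and (299,186), about 1 px from predicted. Next I'll grip the runner.

Emit:
jog_arm:
  targets:
    - {"ax":0,"ay":0,"az":0,"x":0.001,"y":0.04,"z":0,"gripper":1}
    - {"ax":0,"ay":0,"az":0,"x":0.001,"y":0.07,"z":0,"gripper":1}
    - {"ax":0,"ay":0,"az":0,"x":0.001,"y":0.09,"z":0,"gripper":1}
    - {"ax":0,"ay":0,"az":0,"x":0.001,"y":0.095,"z":0,"gripper":1}
    - {"ax":0,"ay":0,"az":0,"x":0.001,"y":0.095,"z":0,"gripper":1}
    - {"ax":0,"ay":0,"az":0,"x":0.001,"y":0.095,"z":0,"gripper":-1}
    - {"ax":0,"ay":0,"az":0,"x":0.001,"y":0.095,"z":0,"gripper":-1}
    - {"ax":0,"ay":0,"az":0,"x":0.001,"y":0.095,"z":0,"gripper":-1}
    - {"ax":0,"ay":0,"az":0,"x":0.001,"y":0.095,"z":0,"gripper":-1}
    - {"ax":0,"ay":0,"az":0,"x":0.001,"y":0.095,"z":0,"gripper":-1}
    - {"ax":0,"ay":0,"az":0,"x":0.001,"y":0.095,"z":0,"gripper":-1}
    - {"ax":0,"ay":0,"az":0,"x":0.001,"y":0.095,"z":0,"gripper":-1}
    - {"ax":0,"ay":0,"az":0,"x":0.001,"y":0.095,"z":0,"gripper":-1}
  grip_force: 60

```text
time_s: 24.45
eef_pos: [0.4279, -0.0343, 0.0274]
orientation: [-1.573, -0.005, 0.006]
ft_force: [-1.7, 0.3, 8.8]
width: 0.503
```

Emit:
jog_arm:
  targets:
    - {"ax":0,"ay":0,"az":0,"x":0,"y":-0.005,"z":0,"gripper":-1}
    - {"ax":0,"ay":0,"az":0,"x":0,"y":-0.01,"z":0,"gripper":-1}
    - {"ax":0,"ay":0,"az":0,"x":0,"y":-0.01,"z":0,"gripper":-1}
    - {"ax":0,"ay":0,"az":0,"x":0,"y":-0.01,"z":0,"gripper":-1}

```text
time_s: 24.85
eef_pos: [0.4267, -0.0343, 0.0362]
orientation: [-1.573, -0.004, 0.008]
ft_force: [-0.5, 1.1, -4.2]
width: 0.497
```

Run:
```python
from h import *
R=Rt(-2.5);p=sense()["eef_pos"]
go((seat(.125,.22),R)); print(sense()["moment"])
```

```text
t 24.9 pos [ 0.4267 -0.0343  0.0362] psi 0.4 w 0.5 f [-0.5  1.1 -4.2]
shift [ 0.22   -0.1842 -0.0973] turn [ 0.1  2.9 -0.2]
[-0.0153843  -0.05594956  0.03040152]
```

Emit:
jog_arm:
  targets:
    - {"ax":0,"ay":0,"az":0,"x":0,"y":-0.02,"z":0,"gripper":-1}
    - {"ax":0,"ay":0,"az":0,"x":0,"y":-0.05,"z":0,"gripper":-1}
    - {"ax":0,"ay":0,"az":0,"x":0,"y":-0.085,"z":0,"gripper":-1}
    - {"ax":0,"ay":0,"az":0,"x":0,"y":-0.12,"z":0,"gripper":-1}
    - {"ax":0,"ay":0,"az":0,"x":0,"y":-0.155,"z":0,"gripper":-1}
    - {"ax":0,"ay":0,"az":0,"x":0.01,"y":-0.175,"z":-0.003,"gripper":-1}
    - {"ax":0,"ay":0.5,"az":0,"x":0.03,"y":-0.184,"z":-0.01,"gripper":-1}
    - {"ax":0,"ay":1,"az":0,"x":0.055,"y":-0.184,"z":-0.022,"gripper":-1}
    - {"ax":0,"ay":1.5,"az":0,"x":0.085,"y":-0.184,"z":-0.036,"gripper":-1}
    - {"ax":0,"ay":2,"az":0,"x":0.115,"y":-0.184,"z":-0.05,"gripper":-1}
    - {"ax":0,"ay":2.5,"az":0,"x":0.145,"y":-0.184,"z":-0.064,"gripper":-1}
    - {"ax":0,"ay":2.9,"az":0,"x":0.175,"y":-0.184,"z":-0.078,"gripper":-1}
    - {"ax":0,"ay":2.9,"az":0,"x":0.2,"y":-0.184,"z":-0.09,"gripper":-1}
    - {"ax":0,"ay":2.9,"az":0,"x":0.215,"y":-0.184,"z":-0.095,"gripper":-1}
    - {"ax":0,"ay":2.9,"az":0,"x":0.22,"y":-0.184,"z":-0.097,"gripper":-1}
    - {"ax":0,"ay":2.9,"az":0,"x":0.22,"y":-0.184,"z":-0.097,"gripper":-1}
    - {"ax":0,"ay":2.9,"az":0,"x":0.22,"y":-0.184,"z":-0.097,"gripper":-1}
    - {"ax":0,"ay":2.9,"az":0,"x":0.22,"y":-0.184,"z":-0.097,"gripper":-1}

```text
time_s: 26.65
eef_pos: [0.6471, -0.1287, 0.2195]
orientation: [-1.572, 0.037, -0.031]
ft_force: [0.2, 0.9, -4.7]
width: 0.496
```

Run:
```python
from h import *
go((seat(.125,.162),Rt(-2.5)),(seat(.125,.1525),Rt(-2.5)))
for v in("top","side"): cv2.imwrite(f"pics/g_{v}_full.png",cv2.cvtColor(camera(v),cv2.COLOR_RGB2BGR))
p=sense()["eef_pos"];d=p-S0;sx=d@SD
# runner underside sits .0264 below TCP; flange tops .0044 below
print("pred runner flange-top ends",[[proj(v,seat(sx+a,p[2]-.0044,y)).tolist() for v in("top","side")] for a,y in((-.15,-.022),(-.15,.022),(.15,-.022),(.15,.022))])
a=cv2.imread("pics/g_top_full.png");b=cv2.imread("pics/g_side_full.png")
cv2.imwrite("pics/g.png",np.hstack([cv2.resize(a[120:270,230:430],(400,300),interpolation=2),cv2.resize(b[60:285,240:540],(400,300),interpolation=2)]))
```

```text
t 26.6 pos [ 0.6471 -0.1287  0.2195] psi -2.5 w 0.5 f [ 0.2  0.9 -4.7]
shift [ 0.0012  0.0575 -0.0008] turn [ 0.1  0.  -0.2]
shift [ 0.0012  0.067  -0.0008] turn [ 0.1  0.  -0.2]
pred runner flange-top ends [[[409.4, 174.9], [414.0, 216.0]], [[410.9, 193.9], [398.4, 227.5]], [[274.7, 175.4], [300.4, 144.4]], [[274.8, 194.4], [285.2, 152.3]]]
```

View pics/g.png

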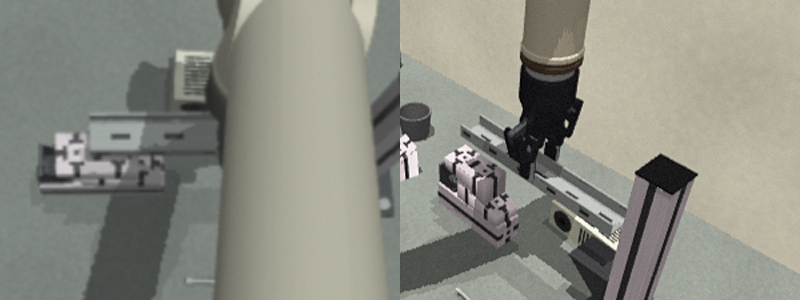

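The runner hangs level over the shelf and pack, channel up, with its free end at column 275 as predicted. I'll lower it in small steps.

Emit:
jog_arm:
  targets:
    - {"ax":0,"ay":0,"az":0,"x":0.001,"y":0.02,"z":0.001,"gripper":-1}
    - {"ax":0,"ay":0,"az":0,"x":0.001,"y":0.04,"z":0.001,"gripper":-1}
    - {"ax":0,"ay":0,"az":0,"x":0.001,"y":0.054,"z":0.001,"gripper":-1}
    - {"ax":0,"ay":0,"az":0,"x":0.001,"y":0.06,"z":0.001,"gripper":-1}
    - {"ax":0,"ay":0,"az":0,"x":0.001,"y":0.063,"z":0.001,"gripper":-1}
    - {"ax":0,"ay":0,"az":0,"x":0.001,"y":0.065,"z":0.001,"gripper":-1}
    - {"ax":0,"ay":0,"az":0,"x":0.001,"y":0.065,"z":0.001,"gripper":-1}
    - {"ax":0,"ay":0,"az":0,"x":0.001,"y":0.065,"z":0.001,"gripper":-1}

```text
time_s: 27.55
eef_pos: [0.6495, -0.1286, 0.1555]
orientation: [-1.573, 0.035, -0.033]
ft_force: [-0.5, 0.2, -3.6]
width: 0.497
```

```bash
python3 -c "
from h import *
go((seat(.126,.1525),Rt(-2.5)));print(sense()['moment'])"
```

```text
t 27.6 pos [ 0.6495 -0.1286  0.1555] psi -2.5 w 0.5 f [-0.5  0.2 -3.6]
shift [-0.0014  0.003  -0.0001] turn [ 0.1  0.  -0.1]
[-0.05151128 -0.02460249  0.00932732]
```

Emit:
jog_arm:
  targets:
    - {"ax":0,"ay":0,"az":0,"x":0,"y":0.001,"z":0,"gripper":-1}
    - {"ax":0,"ay":0,"az":0,"x":0,"y":0.002,"z":0,"gripper":-1}
    - {"ax":0,"ay":0,"az":0,"x":0,"y":0.002,"z":0,"gripper":-1}

```text
time_s: 27.85
eef_pos: [0.6491, -0.1285, 0.1528]
orientation: [-1.573, 0.036, -0.032]
ft_force: [-0.5, 0.0, -4.0]
width: 0.5
```

```bash
python3 -c "
from h import *
go();print(sense()['moment'])"
```

```text
t 27.9 pos [ 0.6491 -0.1285  0.1528] psi -2.5 w 0.5 f [-0.5  0.  -4. ]
[ 0.11241757 -0.1015791   0.00751489]
```

Emit:
jog_arm:
  targets:
    - {"ax":0,"ay":0,"az":0,"x":0,"y":0.001,"z":0,"gripper":-1}
    - {"ax":0,"ay":0,"az":0,"x":0,"y":0.001,"z":0,"gripper":-1}
    - {"ax":0,"ay":0,"az":0,"x":0,"y":0.001,"z":0,"gripper":-1}

```text
time_s: 28.15
eef_pos: [0.6491, -0.1286, 0.152]
orientation: [-1.573, 0.036, -0.032]
ft_force: [-1.2, -1.5, -1.8]
width: 0.495
```

```bash
python3 -c "
from h import *
go();print(sense()['moment'])"
```

```text
t 28.1 pos [ 0.6491 -0.1286  0.152 ] psi -2.5 w 0.49 f [-1.2 -1.5 -1.8]
[0.15782014 0.0284742  0.01652048]
```

The pack end touches first, as the moment shows. A little more.

Emit:
jog_arm:
  targets:
    - {"ax":0,"ay":0,"az":0,"x":0,"y":0.0006,"z":0,"gripper":-1}
    - {"ax":0,"ay":0,"az":0,"x":0,"y":0.001,"z":0,"gripper":-1}
    - {"ax":0,"ay":0,"az":0,"x":0,"y":0.001,"z":0,"gripper":-1}

```text
time_s: 28.45
eef_pos: [0.6492, -0.1288, 0.1511]
orientation: [-1.573, 0.036, -0.033]
ft_force: [-0.4, -0.9, 0.9]
width: 0.495
```

```bash
python3 -c "
from h import *
go();print(sense()['moment'])"
```

```text
t 28.4 pos [ 0.6492 -0.1288  0.1511] psi -2.5 w 0.49 f [-0.4 -0.9  0.9]
[0.24763793 0.11070373 0.11811554]
```

Emit:
jog_arm:
  targets:
    - {"ax":0,"ay":0,"az":0,"x":0,"y":0.0003,"z":0,"gripper":0.1}
    - {"ax":0,"ay":0,"az":0,"x":0,"y":0.0003,"z":0,"gripper":0.3}
    - {"ax":0,"ay":0,"az":0,"x":0,"y":0.0003,"z":0,"gripper":0.7}
    - {"ax":0,"ay":0,"az":0,"x":0,"y":0.0003,"z":0,"gripper":1}
    - {"ax":0,"ay":0,"az":0,"x":0,"y":0.0003,"z":0,"gripper":1}
    - {"ax":0,"ay":0,"az":0,"x":0,"y":0.0003,"z":0,"gripper":1}
    - {"ax":0,"ay":0,"az":0,"x":0,"y":0.0003,"z":0,"gripper":1}
    - {"ax":0,"ay":0,"az":0,"x":0,"y":-0.02,"z":0,"gripper":1}
    - {"ax":0,"ay":0,"az":0,"x":0,"y":-0.06,"z":0,"gripper":1}
    - {"ax":0,"ay":0,"az":0,"x":0,"y":-0.11,"z":0,"gripper":1}
    - {"ax":0,"ay":0,"az":0,"x":0,"y":-0.15,"z":0,"gripper":1}
    - {"ax":0,"ay":0,"az":0,"x":-0.05,"y":-0.15,"z":0,"gripper":1}
    - {"ax":0,"ay":0,"az":0,"x":-0.1,"y":-0.15,"z":0,"gripper":1}
    - {"ax":0,"ay":0,"az":0,"x":-0.15,"y":-0.15,"z":0,"gripper":1}
    - {"ax":0,"ay":0,"az":0,"x":-0.2,"y":-0.15,"z":0.05,"gripper":1}
    - {"ax":0,"ay":0,"az":0,"x":-0.23,"y":-0.15,"z":0.1,"gripper":1}
    - {"ax":0,"ay":0,"az":0,"x":-0.23,"y":-0.15,"z":0.15,"gripper":1}
    - {"ax":0,"ay":0,"az":0,"x":-0.23,"y":-0.15,"z":0.2,"gripper":1}
    - {"ax":0,"ay":0,"az":0,"x":-0.23,"y":-0.15,"z":0.25,"gripper":1}
    - {"ax":0,"ay":0,"az":0,"x":-0.23,"y":-0.15,"z":0.25,"gripper":1}

```text
time_s: 30.45
eef_pos: [0.4297, 0.1362, 0.3014]
orientation: [-1.571, 0.031, -0.029]
ft_force: [0.0, -0.8, 0.4]
width: 1.0
```

Run:
```python
from h import *
go()
for v in("top","side"): cv2.imwrite(f"pics/i_{v}_full.png",cv2.cvtColor(camera(v),cv2.COLOR_RGB2BGR))
print("pred",[[proj(v,seat(.126+a,.148,y)).tolist() for v in("top","side")] for a,y in((-.15,-.022),(-.15,.022),(.15,-.022),(.15,.022))])
for v,(x0,y0,x1,y1) in(("top",(225,165,430,215)),("side",(255,150,440,300))):
    im=cv2.imread(f"pics/i_{v}_full.png")[y0:y1,x0:x1].astype(int);old=cv2.imread(f"pics/f_{v}_full.png")[y0:y1,x0:x1].astype(int)
    m=(np.abs(im-old).max(2)>25).astype(np.uint8);m=cv2.morphologyEx(cv2.morphologyEx(m,3,np.ones((5,5))),2,np.ones((3,3)))
    for c in sorted(cv2.findContours(m,0,2)[0],key=cv2.contourArea)[-3:]:
        r=cv2.minAreaRect(c);print(v,cv2.contourArea(c),(cv2.boxPoints(r)+[x0,y0]).round(1).tolist())
```

```text
t 30.4 pos [0.4297 0.1362 0.3014] psi -2.2 w 1.0 f [ 0.  -0.8  0.4]
pred [[[400.7, 184.1], [407.0, 241.6]], [[402.1, 201.9], [392.1, 253.2]], [[274.6, 184.6], [299.8, 169.0]], [[274.7, 202.5], [285.2, 177.1]]]
top 2384.5 [[274.0, 185.0], [398.0, 185.0], [398.0, 211.0], [274.0, 211.0]]
side 140.5 [[255.0, 284.0], [272.0, 284.0], [272.0, 299.0], [255.0, 299.0]]
side 795.0 [[255.0, 233.0], [285.0, 233.0], [285.0, 278.0], [255.0, 278.0]]
side 5161.5 [[256.0, 217.0], [296.3, 163.2], [407.0, 246.3], [366.7, 300.0]]
```

The runner's free end reads (274,185) against (274.6,184.6) predicted. The picture limit is reached, so I'll check level numerically by comparing the far flange's top edge in the side view with lines predicted for small tilts.

Run:
```python
from h import *
im=cv2.imread("pics/i_side_full.png").astype(int);old=cv2.imread("pics/f_side_full.png").astype(int)
m=(np.abs(im-old).max(2)>18)
pts=[]
for x in range(304,372,2):
    ys=np.flatnonzero(m[160:260,x])+160
    ys=[y for y in ys if m[y:y+4,x].all()]
    if ys: pts.append((x,ys[0]))
P=np.array(pts);k=np.polyfit(*P.T,1)
for _ in range(3): r=P[:,1]-np.polyval(k,P[:,0]);g=abs(r)<1.2;k=np.polyfit(*P[g].T,1)
print(g.sum(),len(P),"measured y at 305,370",np.polyval(k,[305,370]).round(2))
for dz in(-.004,-.002,0,.002,.004):  # free end higher by dz over 300 mm
    a=proj("side",seat(-.024,.148,-.022));b=proj("side",seat(.276,.148+dz,-.022))
    print(dz,(a[1]+(b[1]-a[1])/(b[0]-a[0])*(np.array([305,370])-a[0])).round(2))
# pack unchanged? compare pack lower/bar area and bystanders between pictures
o=cv2.imread("pics/top0.png").astype(int);n=cv2.imread("pics/i_top_full.png").astype(int)
for nm,(x0,y0,x1,y1) in dict(cup=(158,160,192,196),module=(314,143,378,178),driver=(320,253,384,270),steep=(186,196,222,250)).items():
    a=o[y0:y1,x0:x1].astype(np.float32).mean(2);b=n[y0:y1,x0:x1].astype(np.float32).mean(2)
    print(nm,np.round(cv2.phaseCorrelate(a,b),2)[0] if False else [round(v,2) for v in cv2.phaseCorrelate(a,b)[0]])
```

```text
27 34 measured y at 305,370 [174.33 219.37]
-0.004 [173.92 217.05]
-0.002 [173.19 216.78]
0 [172.52 216.54]
0.002 [171.86 216.3 ]
0.004 [171.19 216.06]
cup [0.01, 0.15]
module [-0.01, -0.05]
driver [0.04, -0.04]
steep [-0.08, -0.18]
```

The numbers disagree mildly. The edge slope suggests the free end may be up to about 0.9° high, which could also be heading error. A light fingertip touch on the flange tops at two points will settle it.

```bash
python3 -c "
from h import *
R=Rt(-2.5)
go((seat(.235,.3),R),(seat(.235,.18),R))"
```

```text
t 30.6 pos [0.4299 0.136  0.3011] psi -2.1 w 1.0 f [-0.5  0.7 -0.2]
shift [ 0.2283  0.0007 -0.1476] turn [ 0.   0.4 -0.1]
shift [ 0.2286  0.1207 -0.1476] turn [ 0.   0.4 -0.1]
```

Emit:
jog_arm:
  targets:
    - {"ax":0,"ay":0.4,"az":0,"x":0.04,"y":0,"z":-0.026,"gripper":-0.22}
    - {"ax":0,"ay":0.4,"az":0,"x":0.08,"y":0,"z":-0.052,"gripper":-0.22}
    - {"ax":0,"ay":0.4,"az":0,"x":0.12,"y":0,"z":-0.078,"gripper":-0.22}
    - {"ax":0,"ay":0.4,"az":0,"x":0.16,"y":0,"z":-0.104,"gripper":-0.22}
    - {"ax":0,"ay":0.4,"az":0,"x":0.2,"y":0,"z":-0.13,"gripper":-0.22}
    - {"ax":0,"ay":0.4,"az":0,"x":0.2285,"y":0.03,"z":-0.1476,"gripper":-0.22}
    - {"ax":0,"ay":0.4,"az":0,"x":0.2285,"y":0.07,"z":-0.1476,"gripper":-0.22}
    - {"ax":0,"ay":0.4,"az":0,"x":0.2285,"y":0.1,"z":-0.1476,"gripper":-0.22}
    - {"ax":0,"ay":0.4,"az":0,"x":0.2285,"y":0.117,"z":-0.1476,"gripper":-0.22}
    - {"ax":0,"ay":0.4,"az":0,"x":0.2285,"y":0.117,"z":-0.1476,"gripper":-0.22}
    - {"ax":0,"ay":0.4,"az":0,"x":0.2285,"y":0.117,"z":-0.1476,"gripper":-0.22}
    - {"ax":0,"ay":0.4,"az":0,"x":0.2285,"y":0.117,"z":-0.1476,"gripper":-0.22}

```text
time_s: 31.75
eef_pos: [0.653, -0.0266, 0.1853]
orientation: [-1.573, 0.04, -0.04]
ft_force: [-0.4, -0.4, 0.1]
width: 0.39
```

Emit:
jog_arm:
  targets:
    - {"ax":0,"ay":0,"az":0,"x":0,"y":0.0015,"z":0,"gripper":-0.22}
    - {"ax":0,"ay":0,"az":0,"x":0,"y":0.003,"z":0,"gripper":-0.22}
    - {"ax":0,"ay":0,"az":0,"x":0,"y":0.005,"z":0,"gripper":-0.22}
    - {"ax":0,"ay":0,"az":0,"x":0,"y":0.005,"z":0,"gripper":-0.22}

```text
time_s: 32.15
eef_pos: [0.6518, -0.026, 0.1783]
orientation: [-1.573, 0.042, -0.037]
ft_force: [0.9, -0.1, 0.1]
width: 0.39
```

Emit:
jog_arm:
  targets:
    - {"ax":0,"ay":0,"az":0,"x":0,"y":0.002,"z":0,"gripper":-0.22}
    - {"ax":0,"ay":0,"az":0,"x":0,"y":0.004,"z":0,"gripper":-0.22}
    - {"ax":0,"ay":0,"az":0,"x":0,"y":0.006,"z":0,"gripper":-0.22}
    - {"ax":0,"ay":0,"az":0,"x":0,"y":0.006,"z":0,"gripper":-0.22}

```text
time_s: 32.55
eef_pos: [0.6516, -0.026, 0.1719]
orientation: [-1.573, 0.042, -0.037]
ft_force: [-1.2, -0.1, -1.0]
width: 0.394
```

Emit:
jog_arm:
  targets:
    - {"ax":0,"ay":0,"az":0,"x":0,"y":0.001,"z":0,"gripper":-0.22}
    - {"ax":0,"ay":0,"az":0,"x":0,"y":0.002,"z":0,"gripper":-0.22}
    - {"ax":0,"ay":0,"az":0,"x":0,"y":0.002,"z":0,"gripper":-0.22}

```text
time_s: 32.85
eef_pos: [0.6518, -0.0261, 0.1703]
orientation: [-1.573, 0.042, -0.037]
ft_force: [0.0, -0.0, -0.3]
width: 0.39
```

Emit:
jog_arm:
  targets:
    - {"ax":0,"ay":0,"az":0,"x":0,"y":0.001,"z":0,"gripper":-0.22}
    - {"ax":0,"ay":0,"az":0,"x":0,"y":0.0015,"z":0,"gripper":-0.22}
    - {"ax":0,"ay":0,"az":0,"x":0,"y":0.0015,"z":0,"gripper":-0.22}

```text
time_s: 33.15
eef_pos: [0.6522, -0.0261, 0.1694]
orientation: [-1.573, 0.041, -0.038]
ft_force: [-0.7, 0.7, 1.6]
width: 0.39
```

Emit:
jog_arm:
  targets:
    - {"ax":0,"ay":0,"az":0,"x":0,"y":0.0005,"z":0,"gripper":-0.22}
    - {"ax":0,"ay":0,"az":0,"x":0,"y":0.0005,"z":0,"gripper":-0.22}

```text
time_s: 33.35
eef_pos: [0.6523, -0.0261, 0.1693]
orientation: [-1.573, 0.041, -0.038]
ft_force: [-1.5, -0.1, 6.1]
width: 0.389
```

Emit:
jog_arm:
  targets:
    - {"ax":0,"ay":0,"az":0,"x":0,"y":-0.015,"z":0,"gripper":-0.22}
    - {"ax":0,"ay":0,"az":0,"x":0,"y":-0.015,"z":-0.04,"gripper":-0.22}
    - {"ax":0,"ay":0,"az":0,"x":0,"y":-0.015,"z":-0.08,"gripper":-0.22}
    - {"ax":0,"ay":0,"az":0,"x":0,"y":-0.015,"z":-0.12,"gripper":-0.22}
    - {"ax":0,"ay":0,"az":0,"x":0,"y":-0.015,"z":-0.15,"gripper":-0.22}
    - {"ax":0,"ay":0,"az":0,"x":0,"y":-0.012,"z":-0.165,"gripper":-0.22}
    - {"ax":0,"ay":0,"az":0,"x":0,"y":-0.005,"z":-0.165,"gripper":-0.22}
    - {"ax":0,"ay":0,"az":0,"x":0,"y":-0.002,"z":-0.165,"gripper":-0.22}
    - {"ax":0,"ay":0,"az":0,"x":0,"y":-0.002,"z":-0.165,"gripper":-0.22}
    - {"ax":0,"ay":0,"az":0,"x":0,"y":-0.002,"z":-0.165,"gripper":-0.22}

```text
time_s: 34.35
eef_pos: [0.644, -0.188, 0.1705]
orientation: [-1.571, 0.039, -0.034]
ft_force: [1.0, -0.0, 0.6]
width: 0.392
```

Emit:
jog_arm:
  targets:
    - {"ax":0,"ay":0,"az":0,"x":0,"y":0.0005,"z":0,"gripper":-0.22}
    - {"ax":0,"ay":0,"az":0,"x":0,"y":0.001,"z":0,"gripper":-0.22}
    - {"ax":0,"ay":0,"az":0,"x":0,"y":0.001,"z":0,"gripper":-0.22}

```text
time_s: 34.65
eef_pos: [0.6438, -0.1905, 0.17]
orientation: [-1.573, 0.041, -0.037]
ft_force: [-0.4, 0.2, -0.4]
width: 0.39
```

Emit:
jog_arm:
  targets:
    - {"ax":0,"ay":0,"az":0,"x":0,"y":0.0005,"z":0,"gripper":-0.22}
    - {"ax":0,"ay":0,"az":0,"x":0,"y":0.0005,"z":0,"gripper":-0.22}

```text
time_s: 34.85
eef_pos: [0.6436, -0.191, 0.1693]
orientation: [-1.573, 0.042, -0.037]
ft_force: [-1.2, 1.1, -0.6]
width: 0.389
```

Emit:
jog_arm:
  targets:
    - {"ax":0,"ay":0,"az":0,"x":0,"y":0.0005,"z":0,"gripper":-0.22}
    - {"ax":0,"ay":0,"az":0,"x":0,"y":0.0005,"z":0,"gripper":-0.22}

```text
time_s: 35.05
eef_pos: [0.6435, -0.1909, 0.1688]
orientation: [-1.573, 0.042, -0.037]
ft_force: [0.1, -0.6, 0.4]
width: 0.392
```

Emit:
jog_arm:
  targets:
    - {"ax":0,"ay":0,"az":0,"x":0,"y":0.0005,"z":0,"gripper":-0.22}
    - {"ax":0,"ay":0,"az":0,"x":0,"y":0.0005,"z":0,"gripper":-0.22}

```text
time_s: 35.25
eef_pos: [0.6435, -0.1909, 0.1682]
orientation: [-1.573, 0.042, -0.037]
ft_force: [0.4, -0.2, 0.1]
width: 0.389
```

Emit:
jog_arm:
  targets:
    - {"ax":0,"ay":0,"az":0,"x":0,"y":0.0005,"z":0,"gripper":-0.22}
    - {"ax":0,"ay":0,"az":0,"x":0,"y":0.0005,"z":0,"gripper":-0.22}

```text
time_s: 35.45
eef_pos: [0.6436, -0.1909, 0.1677]
orientation: [-1.573, 0.042, -0.037]
ft_force: [0.3, 0.6, 0.8]
width: 0.39
```

Emit:
jog_arm:
  targets:
    - {"ax":0,"ay":0,"az":0,"x":0,"y":0.0005,"z":0,"gripper":-0.22}
    - {"ax":0,"ay":0,"az":0,"x":0,"y":0.0005,"z":0,"gripper":-0.22}

```text
time_s: 35.65
eef_pos: [0.6435, -0.1908, 0.1673]
orientation: [-1.573, 0.042, -0.037]
ft_force: [-0.3, -0.8, -0.8]
width: 0.392
```

Emit:
jog_arm:
  targets:
    - {"ax":0,"ay":0,"az":0,"x":0,"y":0.0005,"z":0,"gripper":-0.22}
    - {"ax":0,"ay":0,"az":0,"x":0,"y":0.0005,"z":0,"gripper":-0.22}

```text
time_s: 35.85
eef_pos: [0.6436, -0.1909, 0.1668]
orientation: [-1.573, 0.042, -0.037]
ft_force: [0.3, 0.8, 0.1]
width: 0.389
```

Emit:
jog_arm:
  targets:
    - {"ax":0,"ay":0,"az":0,"x":0.002,"y":0.0005,"z":0,"gripper":-0.22}
    - {"ax":0,"ay":0,"az":0,"x":0.002,"y":0.0005,"z":0,"gripper":-0.22}

```text
time_s: 36.05
eef_pos: [0.6459, -0.1909, 0.1663]
orientation: [-1.573, 0.041, -0.037]
ft_force: [0.4, -0.1, 0.6]
width: 0.393
```

Emit:
jog_arm:
  targets:
    - {"ax":0,"ay":0,"az":0,"x":0,"y":0.0005,"z":0,"gripper":-0.22}
    - {"ax":0,"ay":0,"az":0,"x":0,"y":0.0005,"z":0,"gripper":-0.22}

```text
time_s: 36.25
eef_pos: [0.6455, -0.191, 0.1657]
orientation: [-1.573, 0.042, -0.037]
ft_force: [-0.7, -0.0, 0.1]
width: 0.39
```

Emit:
jog_arm:
  targets:
    - {"ax":0,"ay":0,"az":0,"x":0,"y":0.0005,"z":0,"gripper":-0.22}
    - {"ax":0,"ay":0,"az":0,"x":0,"y":0.0005,"z":0,"gripper":-0.22}

```text
time_s: 36.45
eef_pos: [0.6455, -0.191, 0.1652]
orientation: [-1.573, 0.042, -0.037]
ft_force: [-0.3, -0.7, -0.4]
width: 0.39
```

Emit:
jog_arm:
  targets:
    - {"ax":0,"ay":0,"az":0,"x":0,"y":0.0005,"z":0,"gripper":-0.22}
    - {"ax":0,"ay":0,"az":0,"x":0,"y":0.0005,"z":0,"gripper":-0.22}

```text
time_s: 36.65
eef_pos: [0.6455, -0.191, 0.1647]
orientation: [-1.573, 0.042, -0.037]
ft_force: [0.1, -0.3, -0.4]
width: 0.387
```

Run:
```python
from h import *
go();print(sense()["moment"])
# runner far/near flange edges in side view, this moment vs i
for v in("top","side"): cv2.imwrite(f"pics/j_{v}_full.png",cv2.cvtColor(camera(v),cv2.COLOR_RGB2BGR))
a=cv2.imread("pics/i_side_full.png").astype(int);b=cv2.imread("pics/f_side_full.png").astype(int)
g=cv2.imread("pics/i_side_full.png",0).astype(float)
# edge crossing across predicted level edges, per-station offset normal (px), averaged
def edge(img,f,x,zz,y):
    p=np.array(proj("side",seat(x,zz,y)));q=np.array(proj("side",seat(x+.01,zz,y)));t=(q-p)/np.linalg.norm(q-p);n=np.array([-t[1],t[0]])
    if n[1]>0:n=-n
    s=np.arange(-6,6.01,.25);pr=np.array([cv2.getRectSubPix(img.astype(np.float32),(1,1),tuple((p+k*n).astype(float)))[0,0] for k in s])
    d=np.gradient(cv2.GaussianBlur(pr[:,None],(1,5),0)[:,0]);i=np.abs(d).argmax();return s[i],d[i]
for nm,zz,y in(("far top",.148,-.022),("near top",.148,.022),("near bottom",.126,.022)):
    print(nm,[(round(x,2),*[round(float(k),1) for k in edge(g,None,x,zz,y)]) for x in np.arange(.0,.28,.02)])
```

```text
t 36.6 pos [ 0.6455 -0.191   0.1647] psi -2.9 w 0.39 f [ 0.1 -0.3 -0.4]
[-0.0079517 -0.0044409  0.0400006]
far top [(np.float64(0.0), -4.8, 12.5), (np.float64(0.02), -3.8, 16.8), (np.float64(0.04), -4.2, 13.1), (np.float64(0.06), -3.2, 17.9), (np.float64(0.08), 2.5, -17.1), (np.float64(0.1), -2.8, 19.8), (np.float64(0.12), -2.8, 14.6), (np.float64(0.14), -2.2, 15.2), (np.float64(0.16), -2.0, 12.9), (np.float64(0.18), -1.8, 12.8), (np.float64(0.2), -1.5, 14.5), (np.float64(0.22), -1.0, 13.4), (np.float64(0.24), -1.0, 12.4), (np.float64(0.26), -0.5, 13.8), (np.float64(0.28), -5.2, 13.7)]
near top [(np.float64(0.0), -3.2, 16.5), (np.float64(0.02), -3.0, 17.4), (np.float64(0.04), -0.8, -19.3), (np.float64(0.06), -2.2, 16.7), (np.float64(0.08), -1.8, 14.3), (np.float64(0.1), 2.2, 18.4), (np.float64(0.12), -1.5, 16.8), (np.float64(0.14), -1.0, 14.7), (np.float64(0.16), 0.8, -21.5), (np.float64(0.18), -0.8, 17.0), (np.float64(0.2), -0.2, 14.7), (np.float64(0.22), 3.8, 18.2), (np.float64(0.24), 0.2, 16.6), (np.float64(0.26), 5.0, -28.4), (np.float64(0.28), -2.8, 27.6)]
near bottom [(np.float64(0.0), 5.5, -20.1), (np.float64(0.02), 4.2, 16.5), (np.float64(0.04), 4.2, 15.3), (np.float64(0.06), 4.2, 12.8), (np.float64(0.08), 4.8, 17.3), (np.float64(0.1), 5.0, 11.8), (np.float64(0.12), 5.0, 13.9), (np.float64(0.14), 5.2, 17.4), (np.float64(0.16), 5.5, 14.1), (np.float64(0.18), 5.5, 15.1), (np.float64(0.2), 5.5, 13.3), (np.float64(0.22), 0.2, -21.5), (np.float64(0.24), -2.5, -11.5), (np.float64(0.26), 0.5, -19.8), (np.float64(0.28), 1.8, -24.8)]
```

The side view clearly shows a drift towards the shelf end. I'll do the same in the top view to separate yaw from tilt.

```bash
cat >> h.py <<'E'
def edges(img,v,x,zz,y,r=9):
    p=np.array(proj(v,seat(x,zz,y)));q=np.array(proj(v,seat(x+.01,zz,y)));t=(q-p)/np.linalg.norm(q-p);n=np.array([-t[1],t[0]])
    if n[1]>0:n=-n
    s=np.arange(-r,r+.01,.25);pr=np.array([cv2.getRectSubPix(img.astype(np.float32),(1,1),tuple((p+k*n).astype(float)))[0,0] for k in s])
    d=np.gradient(cv2.GaussianBlur(pr[:,None],(1,5),0)[:,0]);a=np.abs(d)
    return [(float(s[i]),int(d[i])) for i in range(1,len(s)-1) if a[i]>6 and a[i]>=a[i-1] and a[i]>a[i+1]]
E
python3 - <<'E'
from h import *
g=cv2.imread("pics/i_top_full.png",0)
for nm,y in(("far(y-)",-.022),("near",.022)):
    for x in(.03,.06,.09,.12,.15,.18,.21,.24,.26): print(nm,round(x,2),edges(g,"top",x,.148,y,7))
def px(v,x,z,y): return proj(v,seat(x,z,y))
print("sens /mm: top z",[(px("top",x,.158,0)-px("top",x,.148,0))/10 for x in(.0,.25)],"top y",[(px("top",x,.148,.01)-px("top",x,.148,0))/10 for x in(0,.25)])
print("side z",[(px("side",x,.158,0)-px("side",x,.148,0))/10 for x in(.0,.25)],"side y",[(px("side",x,.148,.01)-px("side",x,.148,0))/10 for x in(0,.25)])
E
```

```text
far(y-) 0.03 [(-4.25, -7)]
far(y-) 0.06 [(-1.5, 6)]
far(y-) 0.09 [(-4.25, -7), (-1.25, 7)]
far(y-) 0.12 [(-3.25, -6), (-1.25, 8)]
far(y-) 0.15 [(-3.5, -6), (-1.25, 9)]
far(y-) 0.18 [(-3.0, -8), (-1.0, 11)]
far(y-) 0.21 [(-3.0, -8), (-1.0, 13)]
far(y-) 0.24 [(-3.0, -7), (-1.0, 10)]
far(y-) 0.26 [(-3.0, -7), (-0.75, 9)]
near 0.03 [(-0.5, 14)]
near 0.06 [(-0.5, 11), (4.75, -7)]
near 0.09 [(-0.5, 11)]
near 0.12 [(-0.25, 9), (5.5, -7)]
near 0.15 [(-0.25, 11)]
near 0.18 [(-0.25, 10), (5.75, -10)]
near 0.21 [(-4.75, -10), (0.0, 12)]
near 0.24 [(-6.5, -8), (0.75, 9), (6.0, -10)]
near 0.26 [(-4.0, 8), (-1.75, -13), (0.75, 9)]
sens /mm: top z [array([ 0.11, -0.12]), array([ 0.01, -0.12])] top y [array([0.03, 0.41]), array([0.01, 0.41])]
side z [array([ 0.08, -0.36]), array([ 0.01, -0.35])] side y [array([-0.34,  0.25]), array([-0.33,  0.19])]
```

The tilt is real: solving both views puts the shelf end about 12 mm low, so "109 to 126 mm up" must be a range and not the seat's top. I'll triangulate the seat's actual height.

Run:
```python
from h import *
for t,s in(((373.6,207),(367.3,251.5)),((373.6,207),(368,250)),((373.6,186),(384,236)),((373.6,186),(380.5,241.5))): print(tri(t,s))
# sharper: dark seat in both first pictures
for v,(x0,y0,x1,y1) in(("top",(365,178,405,215)),("side",(360,228,400,262))):
    g=cv2.imread(f"pics/{v}0.png",0)
    print(v);print("cols",list(range(x0,x1,2)))
    for y in range(y0,y1,2): print(y,*[f"{k:3d}" for k in g[y,x0:x1:2]])
```

```text
(array([ 0.62306584, -0.22141126,  0.10342107]), np.float64(0.0018259121546131101))
(array([ 0.62305906, -0.22120678,  0.10721665]), np.float64(0.002951708288730955))
(array([ 0.67286233, -0.22371881,  0.11398492]), np.float64(0.0010089920518622148))
(array([ 0.67254633, -0.22376219,  0.10040889]), np.float64(0.004162878373840214))
top
cols [365, 367, 369, 371, 373, 375, 377, 379, 381, 383, 385, 387, 389, 391, 393, 395, 397, 399, 401, 403]
178  91 104 109 129 133 131 130 113  92  90  89  91  89  89  89  91  92 114 129 131
180 118 121 132 130 131 130 130 126  92  89  90  90  91  89  88  90  90  92 131 130
182 121 127 132 129 131 131 131 128  92  89  91  90  90  88  90  88  89  89 121 130
184 132 132 131 131 124 123 120 120  88  92  88  85  86  87  87  86  85  84  87 112
186 129 131 130 134  94  87  87  86  84  85  81  84  82  81  82  82  62  60  64  84
188 129 132 130 132  96  86  85  83  84  84  82  81  81  82  80  80  58  55  53  84
190  98  98 100  99  80  88  85  84  84  82  82  81  80  80  81  79  66  49  49  80
192  95  93  93  93  78  86  85  85  85  84  85  83  83  84  83  83 
[... 1778 characters left out ...]
  72  73  73  69  78 106 227
246 144 140 148 144 145 117  81  74  70  74  77  72  72  70  75  67  69  72  76  82
248 147 149 142 145 121  73  71  71  73  72  74  72  74  76  75  75  73  72  70  71
250 145 149 145 110  75  75  68  68  75  76  75  77  69  76  74  76  74  69  69  72
252 143 147 142 125  33  70  69  69  69  76  74  74  76  72  74  73  69  73  71  71
254 147 149 148 146 130  27  60  68  68  71  71  71  73  75  76  67  75  72  79  73
256 141 149 143 148 144  26  26  52  71  75  66  72  75  64  75  70  73  69  68  73
258 147 142 144 146 143 130  27  22  36  63  76  64  55  61  61  61  62  58  62  59
260 146 141 147 143 147 146  65  33  31  24  51  61  63  65  63  60  58  64  64  65
```

Run:
```python
from h import *
for t,s in(((375.8,207),(367,250.8)),((375,207),(367,250.8)),((372.5,184.8),(383.5,236.5)),((373,185),(384,236))): print(tri(t,s))
for z in(.100,.108,.116): print(z,onz("top",(375.8,207),z)-onz("top",(372.5,184.8),z),onz("top",(375.8,207),z),onz("side",(367,250.8),z),onz("side",(383.5,236.5),z))
```

```text
(array([ 0.61972776, -0.22397918,  0.11084603]), np.float64(0.0003559620020127055))
(array([ 0.6207326 , -0.22284712,  0.10891378]), np.float64(0.0008687035777830158))
(array([ 0.67667235, -0.22186261,  0.10885886]), np.float64(0.00011868021538640067))
(array([ 0.67574986, -0.22273773,  0.11142966]), np.float64(0.0003923940664985369))
0.1 [-0.05734034 -0.00233092  0.        ] [ 0.62212472 -0.22649441  0.1       ] [ 0.6286605  -0.21893699  0.1       ] [ 0.68428436 -0.21756169  0.1       ]
0.108 [-0.05689768 -0.00231293  0.        ] [ 0.62013603 -0.22446974  0.108     ] [ 0.62233947 -0.22276205  0.108     ] [ 0.67729736 -0.22140322  0.108     ]
0.116 [-0.05645502 -0.00229493  0.        ] [ 0.61814733 -0.22244507  0.116     ] [ 0.61601843 -0.22658712  0.116     ] [ 0.67031037 -0.22524476  0.116     ]
```

The seat's top is really at about 0.110 to 0.113, and the runner now slopes about 3°. I'll finish the touch here to fix the number: contact should come near TCP z = 0.160.

Emit:
jog_arm:
  targets:
    - {"ax":0,"ay":0,"az":0,"x":0,"y":0.001,"z":0,"gripper":-0.22}
    - {"ax":0,"ay":0,"az":0,"x":0,"y":0.002,"z":0,"gripper":-0.22}
    - {"ax":0,"ay":0,"az":0,"x":0,"y":0.003,"z":0,"gripper":-0.22}
    - {"ax":0,"ay":0,"az":0,"x":0,"y":0.003,"z":0,"gripper":-0.22}

```text
time_s: 37.15
eef_pos: [0.6456, -0.191, 0.1617]
orientation: [-1.573, 0.042, -0.037]
ft_force: [0.2, 0.1, 0.8]
width: 0.388
```

Emit:
jog_arm:
  targets:
    - {"ax":0,"ay":0,"az":0,"x":0,"y":0.0006,"z":0,"gripper":-0.22}
    - {"ax":0,"ay":0,"az":0,"x":0,"y":0.0006,"z":0,"gripper":-0.22}

```text
time_s: 37.35
eef_pos: [0.6457, -0.191, 0.1615]
orientation: [-1.573, 0.041, -0.037]
ft_force: [0.1, 0.1, 2.0]
width: 0.391
```

Emit:
jog_arm:
  targets:
    - {"ax":0,"ay":0,"az":0,"x":0,"y":0.0006,"z":0,"gripper":-0.22}
    - {"ax":0,"ay":0,"az":0,"x":0,"y":0.0006,"z":0,"gripper":-0.22}

```text
time_s: 37.55
eef_pos: [0.6458, -0.191, 0.1613]
orientation: [-1.573, 0.041, -0.038]
ft_force: [-1.4, 0.7, 4.1]
width: 0.389
```

Emit:
jog_arm:
  targets:
    - {"ax":0,"ay":0,"az":0,"x":0,"y":0.0006,"z":0,"gripper":-0.22}
    - {"ax":0,"ay":0,"az":0,"x":0,"y":0.0006,"z":0,"gripper":-0.22}

```text
time_s: 37.75
eef_pos: [0.6458, -0.191, 0.1612]
orientation: [-1.573, 0.041, -0.038]
ft_force: [-2.3, 1.1, 7.5]
width: 0.387
```

Contact at 0.1615 against 0.1693 at the pack, so the shelf is 11.4 mm lower than the pack's top. The upper stub must move about 42 mm down the slope. I'll take the runner off, rebuild, and lay it again, starting by gripping it square to its present 2.7° tilt.

Emit:
jog_arm:
  targets:
    - {"ax":0,"ay":0,"az":0,"x":0,"y":-0.02,"z":0,"gripper":1}
    - {"ax":0,"ay":0,"az":0,"x":0.001,"y":-0.035,"z":0.02,"gripper":1}
    - {"ax":2.7,"ay":0,"az":0,"x":0.003,"y":-0.035,"z":0.062,"gripper":1}
    - {"ax":2.7,"ay":0,"az":0,"x":0.003,"y":-0.035,"z":0.062,"gripper":1}
    - {"ax":2.7,"ay":0,"az":0,"x":0.003,"y":-0.02,"z":0.062,"gripper":1}
    - {"ax":2.7,"ay":0,"az":0,"x":0.003,"y":0,"z":0.062,"gripper":1}
    - {"ax":2.7,"ay":0,"az":0,"x":0.003,"y":0.012,"z":0.062,"gripper":1}
    - {"ax":2.7,"ay":0,"az":0,"x":0.003,"y":0.012,"z":0.062,"gripper":1}
    - {"ax":2.7,"ay":0,"az":0,"x":0.003,"y":0.012,"z":0.062,"gripper":-1}
    - {"ax":2.7,"ay":0,"az":0,"x":0.003,"y":0.012,"z":0.062,"gripper":-1}
    - {"ax":2.7,"ay":0,"az":0,"x":0.003,"y":0.012,"z":0.062,"gripper":-1}
    - {"ax":2.7,"ay":0,"az":0,"x":0.003,"y":0.012,"z":0.062,"gripper":-1}
    - {"ax":2.7,"ay":0,"az":0,"x":0.003,"y":0.012,"z":0.062,"gripper":-1}
    - {"ax":2.7,"ay":0,"az":0,"x":0.003,"y":0.012,"z":0.062,"gripper":-1}
  grip_force: 60

```text
time_s: 39.15
eef_pos: [0.652, -0.1296, 0.1489]
orientation: [-1.526, 0.04, -0.039]
ft_force: [-3.3, -0.4, 6.3]
width: 0.5
```

Run:
```python
from h import *
p=sense()["eef_pos"]
go((p+[0,0,.07],Rt(-2.5)),((.427,-.0345,.22),Rt(-2.5)),((.427,-.0345,.0275),Rt(-2.5)))
```

```text
t 39.1 pos [ 0.652  -0.1296  0.1489] psi -2.9 w 0.5 f [-3.3 -0.4  6.3]
shift [-0.0001 -0.0699  0.0031] turn [-2.6 -0.4 -0.1]
shift [-0.2296 -0.0669  0.0866] turn [-2.6 -0.4 -0.1]
shift [-0.2293  0.1254  0.0781] turn [-2.6 -0.4 -0.1]
```

Emit:
jog_arm:
  targets:
    - {"ax":0,"ay":0,"az":0,"x":0,"y":-0.02,"z":0.001,"gripper":-1}
    - {"ax":-1,"ay":0,"az":0,"x":0,"y":-0.045,"z":0.002,"gripper":-1}
    - {"ax":-2,"ay":0,"az":0,"x":0,"y":-0.065,"z":0.003,"gripper":-1}
    - {"ax":-2.6,"ay":0,"az":0,"x":-0.025,"y":-0.069,"z":0.01,"gripper":-1}
    - {"ax":-2.6,"ay":0,"az":0,"x":-0.06,"y":-0.069,"z":0.02,"gripper":-1}
    - {"ax":-2.6,"ay":0,"az":0,"x":-0.1,"y":-0.069,"z":0.036,"gripper":-1}
    - {"ax":-2.6,"ay":0,"az":0,"x":-0.14,"y":-0.069,"z":0.05,"gripper":-1}
    - {"ax":-2.6,"ay":0,"az":0,"x":-0.18,"y":-0.065,"z":0.066,"gripper":-1}
    - {"ax":-2.6,"ay":0,"az":0,"x":-0.21,"y":-0.05,"z":0.078,"gripper":-1}
    - {"ax":-2.6,"ay":0,"az":0,"x":-0.2295,"y":-0.02,"z":0.084,"gripper":-1}
    - {"ax":-2.6,"ay":0,"az":0,"x":-0.2295,"y":0.02,"z":0.082,"gripper":-1}
    - {"ax":-2.6,"ay":0,"az":0,"x":-0.2295,"y":0.06,"z":0.081,"gripper":-1}
    - {"ax":-2.6,"ay":0,"az":0,"x":-0.2295,"y":0.095,"z":0.079,"gripper":-1}
    - {"ax":-2.6,"ay":0,"az":0,"x":-0.2295,"y":0.113,"z":0.078,"gripper":-1}
    - {"ax":-2.6,"ay":0,"az":0,"x":-0.2295,"y":0.12,"z":0.078,"gripper":-1}
    - {"ax":-2.6,"ay":0,"az":0,"x":-0.2295,"y":0.123,"z":0.078,"gripper":-1}
    - {"ax":-2.6,"ay":0,"az":0,"x":-0.2295,"y":0.123,"z":0.078,"gripper":-1}
    - {"ax":-2.6,"ay":0,"az":0,"x":-0.2295,"y":0.123,"z":0.078,"gripper":-1}

```text
time_s: 40.95
eef_pos: [0.4274, -0.0344, 0.0301]
orientation: [-1.571, 0.04, -0.039]
ft_force: [0.1, -0.2, -3.7]
width: 0.496
```

Emit:
jog_arm:
  targets:
    - {"ax":0,"ay":0,"az":0,"x":0,"y":0.001,"z":0,"gripper":-1}
    - {"ax":0,"ay":0,"az":0,"x":0,"y":0.002,"z":0,"gripper":-1}
    - {"ax":0,"ay":0,"az":0,"x":0,"y":0.002,"z":0,"gripper":-1}

```text
time_s: 41.25
eef_pos: [0.4272, -0.0344, 0.0281]
orientation: [-1.571, 0.04, -0.039]
ft_force: [-2.0, -0.2, 4.4]
width: 0.498
```

Emit:
jog_arm:
  targets:
    - {"ax":0,"ay":0,"az":0,"x":0,"y":0,"z":0,"gripper":1}
    - {"ax":0,"ay":0,"az":0,"x":0,"y":0,"z":0,"gripper":1}
    - {"ax":0,"ay":0,"az":0,"x":0,"y":0,"z":0,"gripper":1}
    - {"ax":0,"ay":0,"az":0,"x":0,"y":0,"z":0,"gripper":1}
    - {"ax":0,"ay":0,"az":0,"x":0,"y":-0.03,"z":0,"gripper":1}
    - {"ax":0,"ay":0,"az":0,"x":0,"y":-0.08,"z":0,"gripper":1}
    - {"ax":0,"ay":0,"az":0,"x":0.02,"y":-0.13,"z":0,"gripper":1}
    - {"ax":0,"ay":0,"az":0,"x":0.05,"y":-0.17,"z":0.01,"gripper":1}
    - {"ax":0,"ay":0,"az":0,"x":0.09,"y":-0.19,"z":0.02,"gripper":1}
    - {"ax":0,"ay":0,"az":0,"x":0.09,"y":-0.19,"z":0.02,"gripper":1}
    - {"ax":0,"ay":0,"az":0,"x":0.09,"y":-0.19,"z":0.02,"gripper":1}

```text
time_s: 42.35
eef_pos: [0.5184, -0.0185, 0.2172]
orientation: [-1.571, 0.04, -0.037]
ft_force: [-0.1, -0.8, -0.5]
width: 1.001
```

Run:
```python
from h import *
# pack still as it was? compare upper-stub region with picture f
im=camera("top");cv2.imwrite("pics/k_top_full.png",cv2.cvtColor(im,cv2.COLOR_RGB2BGR))
f=cv2.imread("pics/f_top_full.png",0).astype(np.float32);k=cv2.imread("pics/k_top_full.png",0).astype(np.float32)
print("pack shift px",cv2.phaseCorrelate(f[178:220,245:318],k[178:220,245:318],cv2.createHanningWindow((73,42),cv2.CV_32F)),np.abs(f-k)[178:220,245:318].mean())
R=Rt(-2.5)
p=np.array([.655,.0070,0])
go((p+[0,0,.215],R),(p+[0,0,.121],R))
```

```text
pack shift px ((0.256876636819392, 1.0793815130327609), 0.31307901523731374) 39.435745
t 42.4 pos [ 0.5167 -0.0189  0.216 ] psi -2.9 w 1.0 f [ 0.1 -0.8 -0.7]
shift [0.1368 0.0003 0.0328] turn [ 0.  -0.4 -0.3]
shift [0.1373 0.0943 0.0329] turn [ 0.  -0.4 -0.3]
```

Emit:
jog_arm:
  targets:
    - {"ax":0,"ay":-0.4,"az":0,"x":0.045,"y":0,"z":0.01,"gripper":1}
    - {"ax":0,"ay":-0.4,"az":0,"x":0.09,"y":0,"z":0.02,"gripper":1}
    - {"ax":0,"ay":-0.4,"az":0,"x":0.137,"y":0,"z":0.033,"gripper":1}
    - {"ax":0,"ay":-0.4,"az":0,"x":0.137,"y":0,"z":0.033,"gripper":1}
    - {"ax":0,"ay":-0.4,"az":0,"x":0.137,"y":0.03,"z":0.033,"gripper":1}
    - {"ax":0,"ay":-0.4,"az":0,"x":0.137,"y":0.065,"z":0.033,"gripper":1}
    - {"ax":0,"ay":-0.4,"az":0,"x":0.137,"y":0.094,"z":0.033,"gripper":1}
    - {"ax":0,"ay":-0.4,"az":0,"x":0.137,"y":0.094,"z":0.033,"gripper":1}
    - {"ax":0,"ay":-0.4,"az":0,"x":0.137,"y":0.094,"z":0.033,"gripper":-1}
    - {"ax":0,"ay":-0.4,"az":0,"x":0.137,"y":0.094,"z":0.033,"gripper":-1}
    - {"ax":0,"ay":-0.4,"az":0,"x":0.137,"y":0.094,"z":0.033,"gripper":-1}
    - {"ax":0,"ay":-0.4,"az":0,"x":0.137,"y":0.094,"z":0.033,"gripper":-1}
    - {"ax":0,"ay":-0.4,"az":0,"x":0.137,"y":0.094,"z":0.033,"gripper":-1}
    - {"ax":0,"ay":-0.4,"az":0,"x":0.137,"y":0.094,"z":0.033,"gripper":-1}
    - {"ax":0,"ay":-0.4,"az":0,"x":0.137,"y":0.089,"z":0.033,"gripper":-1}
    - {"ax":0,"ay":-0.4,"az":0,"x":0.137,"y":0.084,"z":0.033,"gripper":-1}
    - {"ax":0,"ay":-0.4,"az":0,"x":0.137,"y":0.084,"z":0.033,"gripper":-1}
  grip_force: 40

```text
time_s: 44.1
eef_pos: [0.6564, 0.0073, 0.1333]
orientation: [-1.571, 0.035, -0.033]
ft_force: [0.1, 0.5, -3.0]
width: 0.578
```

Emit:
jog_arm:
  targets:
    - {"ax":0,"ay":0,"az":0,"x":-0.0005,"y":0,"z":-0.012,"gripper":-1}
    - {"ax":0,"ay":0,"az":0,"x":-0.001,"y":0,"z":-0.03,"gripper":-1}
    - {"ax":0,"ay":0,"az":0,"x":-0.002,"y":0,"z":-0.0425,"gripper":-1}
    - {"ax":0,"ay":0,"az":0,"x":-0.002,"y":0.008,"z":-0.0425,"gripper":-1}
    - {"ax":0,"ay":0,"az":0,"x":-0.002,"y":0.014,"z":-0.0425,"gripper":-1}
    - {"ax":0,"ay":0,"az":0,"x":-0.002,"y":0.018,"z":-0.0425,"gripper":-1}
    - {"ax":0,"ay":0,"az":0,"x":-0.002,"y":0.0195,"z":-0.0425,"gripper":-1}
    - {"ax":0,"ay":0,"az":0,"x":-0.002,"y":0.0195,"z":-0.0425,"gripper":-1}
    - {"ax":0,"ay":0,"az":0,"x":-0.002,"y":0.0195,"z":-0.0425,"gripper":-1}

```text
time_s: 45.0
eef_pos: [0.6524, -0.0346, 0.1137]
orientation: [-1.571, 0.035, -0.032]
ft_force: [-2.1, -1.2, 4.8]
width: 0.58
```

Emit:
jog_arm:
  targets:
    - {"ax":0,"ay":0,"az":0,"x":0,"y":0.0007,"z":0,"gripper":-1}
    - {"ax":0,"ay":0,"az":0,"x":0,"y":0.001,"z":0,"gripper":-1}
    - {"ax":0,"ay":0,"az":0,"x":0,"y":0.001,"z":0,"gripper":-1}

```text
time_s: 45.3
eef_pos: [0.6526, -0.0346, 0.1136]
orientation: [-1.571, 0.035, -0.032]
ft_force: [-4.7, -1.1, 11.6]
width: 0.579
```

Contact, and the TCP has come 41.9 mm down the slope, which lowers the top by 11.2 mm. I'll ease off, release and check.

Emit:
jog_arm:
  targets:
    - {"ax":0,"ay":0,"az":0,"x":0,"y":-0.0008,"z":0,"gripper":-1}
    - {"ax":0,"ay":0,"az":0,"x":0,"y":-0.0008,"z":0,"gripper":1}
    - {"ax":0,"ay":0,"az":0,"x":0,"y":-0.0008,"z":0,"gripper":1}
    - {"ax":0,"ay":0,"az":0,"x":0,"y":-0.0008,"z":0,"gripper":1}
    - {"ax":0,"ay":0,"az":0,"x":0,"y":-0.0008,"z":0,"gripper":1}
    - {"ax":0,"ay":0,"az":0,"x":0,"y":-0.0008,"z":0,"gripper":1}
    - {"ax":0,"ay":0,"az":0,"x":0,"y":-0.02,"z":0,"gripper":1}
    - {"ax":0,"ay":0,"az":0,"x":0,"y":-0.06,"z":0,"gripper":1}
    - {"ax":0,"ay":0,"az":0,"x":0,"y":-0.1,"z":0,"gripper":1}
    - {"ax":0,"ay":0,"az":0,"x":-0.045,"y":-0.1,"z":0,"gripper":1}
    - {"ax":0,"ay":0,"az":0,"x":-0.09,"y":-0.1,"z":0,"gripper":1}
    - {"ax":0,"ay":0,"az":0,"x":-0.135,"y":-0.1,"z":0,"gripper":1}
    - {"ax":0,"ay":0,"az":0,"x":-0.18,"y":-0.07,"z":0,"gripper":1}
    - {"ax":0,"ay":0,"az":0,"x":-0.22,"y":-0.035,"z":0,"gripper":1}
    - {"ax":0,"ay":0,"az":0,"x":-0.2255,"y":-0.01,"z":0,"gripper":1}
    - {"ax":0,"ay":0,"az":0,"x":-0.2255,"y":-0.01,"z":0,"gripper":1}
    - {"ax":0,"ay":0,"az":0,"x":-0.2255,"y":-0.01,"z":0,"gripper":1}

```text
time_s: 47.0
eef_pos: [0.4279, -0.0255, 0.1232]
orientation: [-1.571, 0.036, -0.032]
ft_force: [0.5, 0.1, 0.3]
width: 1.004
```

Run:
```python
from h import *
for v in("top","side"): cv2.imwrite(f"pics/l_{v}_full.png",cv2.cvtColor(camera(v),cv2.COLOR_RGB2BGR))
g=cv2.imread("pics/l_side_full.png",0)
# near top edge of upper stub in side view for level top at .1143 (near = seat y +.025), and compare picture f at .1257
for nm,img,c,z in(("old",cv2.imread("pics/f_side_full.png",0),.267,.1257),("new",g,.225,.1145)):
    for y in(-.025,.025): print(nm,y,[(round(float(x),3),edges(img,"side",x,z,y,4)) for x in c+np.array([-.035,-.012,.012,.04])])
go(((.4272,-.0344,.0275),Rt(-2.9)))
```

```text
old -0.025 [(0.232, []), (0.255, [(-2.5, 7)]), (0.279, []), (0.307, [(-3.0, 8), (0.25, -11)])]
old 0.025 [(0.232, [(-1.25, 25), (3.0, -23)]), (0.255, [(-1.25, 6)]), (0.279, [(-3.0, 19), (-1.0, 7), (2.75, -19)]), (0.307, [(-3.5, 14), (-0.25, 10)])]
new -0.025 [(0.19, []), (0.213, [(-3.0, 9)]), (0.237, [(-0.5, -6)]), (0.265, [(-2.75, 6), (-0.5, -11)])]
new 0.025 [(0.19, [(-3.25, 12), (-1.25, 16), (3.25, -30)]), (0.213, [(-1.0, 6)]), (0.237, [(-3.5, 15), (-1.75, 8), (2.75, -17)]), (0.265, [(-2.25, 7)])]
t 47.1 pos [ 0.4297 -0.0255  0.1242] psi -2.5 w 1.0 f [ 0.8 -0.4  0.7]
shift [-0.0022  0.0967 -0.009 ] turn [0.  0.4 0.1]
```

The upper stub's edges lie on the predicted level lines to within the same bias as before. I'll pick up the runner.

Emit:
jog_arm:
  targets:
    - {"ax":0,"ay":0.4,"az":0,"x":-0.0005,"y":0.035,"z":-0.009,"gripper":1}
    - {"ax":0,"ay":0.4,"az":0,"x":-0.0005,"y":0.07,"z":-0.009,"gripper":1}
    - {"ax":0,"ay":0.4,"az":0,"x":-0.0005,"y":0.09,"z":-0.009,"gripper":1}
    - {"ax":0,"ay":0.4,"az":0,"x":-0.0005,"y":0.096,"z":-0.009,"gripper":1}
    - {"ax":0,"ay":0.4,"az":0,"x":-0.0005,"y":0.096,"z":-0.009,"gripper":1}
    - {"ax":0,"ay":0.4,"az":0,"x":-0.0005,"y":0.096,"z":-0.009,"gripper":-1}
    - {"ax":0,"ay":0.4,"az":0,"x":-0.0005,"y":0.096,"z":-0.009,"gripper":-1}
    - {"ax":0,"ay":0.4,"az":0,"x":-0.0005,"y":0.096,"z":-0.009,"gripper":-1}
    - {"ax":0,"ay":0.4,"az":0,"x":-0.0005,"y":0.096,"z":-0.009,"gripper":-1}
    - {"ax":0,"ay":0.4,"az":0,"x":-0.0005,"y":0.096,"z":-0.009,"gripper":-1}
    - {"ax":0,"ay":0.4,"az":0,"x":-0.0005,"y":0.096,"z":-0.009,"gripper":-1}
    - {"ax":0,"ay":0.4,"az":0,"x":-0.0005,"y":0.085,"z":-0.009,"gripper":-1}
    - {"ax":0,"ay":0.4,"az":0,"x":-0.0005,"y":0.05,"z":-0.009,"gripper":-1}
    - {"ax":0,"ay":0.4,"az":0,"x":-0.0005,"y":0.01,"z":-0.009,"gripper":-1}
    - {"ax":0,"ay":0.4,"az":0,"x":-0.0005,"y":-0.03,"z":-0.009,"gripper":-1}
    - {"ax":0,"ay":0.4,"az":0,"x":-0.0005,"y":-0.07,"z":-0.009,"gripper":-1}
    - {"ax":0,"ay":0.4,"az":0,"x":-0.0005,"y":-0.085,"z":-0.009,"gripper":-1}
    - {"ax":0,"ay":0.4,"az":0,"x":-0.0005,"y":-0.085,"z":-0.009,"gripper":-1}
    - {"ax":0,"ay":0.4,"az":0,"x":-0.0005,"y":-0.085,"z":-0.009,"gripper":-1}
  grip_force: 60

```text
time_s: 49.0
eef_pos: [0.4252, -0.0343, 0.2073]
orientation: [-1.571, 0.042, -0.037]
ft_force: [0.5, 0.1, -5.9]
width: 0.5
```

Run:
```python
from h import *
go((np.array([.650,-.1280,.205]),Rt(-2)),(np.array([.650,-.1280,.147]),Rt(-2)))
```

```text
t 49.0 pos [ 0.4252 -0.0343  0.2073] psi -2.9 w 0.5 f [ 0.5  0.1 -5.9]
shift [ 0.2292  0.0015 -0.0823] turn [ 0.  -0.9 -0.2]
shift [ 0.2294  0.0595 -0.0823] turn [ 0.  -0.9 -0.2]
```

Emit:
jog_arm:
  targets:
    - {"ax":0,"ay":-0.2,"az":0,"x":0.02,"y":0,"z":-0.008,"gripper":-1}
    - {"ax":0,"ay":-0.4,"az":0,"x":0.055,"y":0,"z":-0.02,"gripper":-1}
    - {"ax":0,"ay":-0.9,"az":0,"x":0.095,"y":0,"z":-0.035,"gripper":-1}
    - {"ax":0,"ay":-0.9,"az":0,"x":0.135,"y":0,"z":-0.05,"gripper":-1}
    - {"ax":0,"ay":-0.9,"az":0,"x":0.175,"y":0,"z":-0.065,"gripper":-1}
    - {"ax":0,"ay":-0.9,"az":0,"x":0.205,"y":0,"z":-0.075,"gripper":-1}
    - {"ax":0,"ay":-0.9,"az":0,"x":0.222,"y":0,"z":-0.081,"gripper":-1}
    - {"ax":0,"ay":-0.9,"az":0,"x":0.229,"y":0.005,"z":-0.0825,"gripper":-1}
    - {"ax":0,"ay":-0.9,"az":0,"x":0.229,"y":0.02,"z":-0.0825,"gripper":-1}
    - {"ax":0,"ay":-0.9,"az":0,"x":0.229,"y":0.04,"z":-0.0825,"gripper":-1}
    - {"ax":0,"ay":-0.9,"az":0,"x":0.229,"y":0.053,"z":-0.0825,"gripper":-1}
    - {"ax":0,"ay":-0.9,"az":0,"x":0.229,"y":0.059,"z":-0.0825,"gripper":-1}
    - {"ax":0,"ay":-0.9,"az":0,"x":0.229,"y":0.062,"z":-0.0825,"gripper":-1}
    - {"ax":0,"ay":-0.9,"az":0,"x":0.229,"y":0.062,"z":-0.0825,"gripper":-1}
    - {"ax":0,"ay":-0.9,"az":0,"x":0.229,"y":0.062,"z":-0.0825,"gripper":-1}

```text
time_s: 50.5
eef_pos: [0.6511, -0.1284, 0.146]
orientation: [-1.571, 0.028, -0.026]
ft_force: [-0.3, 0.8, -4.5]
width: 0.498
```

Emit:
jog_arm:
  targets:
    - {"ax":0,"ay":0,"az":0,"x":0,"y":0.0008,"z":0,"gripper":-1}
    - {"ax":0,"ay":0,"az":0,"x":0,"y":0.0015,"z":0,"gripper":-1}
    - {"ax":0,"ay":0,"az":0,"x":0,"y":0.0015,"z":0,"gripper":-1}

```text
time_s: 50.8
eef_pos: [0.6507, -0.1283, 0.1438]
orientation: [-1.571, 0.029, -0.025]
ft_force: [-0.1, -0.3, -3.8]
width: 0.498
```

```bash
python3 -c "
from h import *
go();print(sense()['moment'])"
```

```text
t 50.8 pos [ 0.6507 -0.1283  0.1438] psi -2.0 w 0.5 f [-0.1 -0.3 -3.8]
[-0.0089358  -0.01822437 -0.03438596]
```

Emit:
jog_arm:
  targets:
    - {"ax":0,"ay":0,"az":0,"x":0,"y":0.0006,"z":0,"gripper":-1}
    - {"ax":0,"ay":0,"az":0,"x":0,"y":0.0012,"z":0,"gripper":-1}
    - {"ax":0,"ay":0,"az":0,"x":0,"y":0.0012,"z":0,"gripper":-1}

```text
time_s: 51.1
eef_pos: [0.6506, -0.1283, 0.1424]
orientation: [-1.571, 0.029, -0.025]
ft_force: [0.5, -0.2, -3.6]
width: 0.494
```

Emit:
jog_arm:
  targets:
    - {"ax":0,"ay":0,"az":0,"x":0,"y":0.0006,"z":0,"gripper":-1}
    - {"ax":0,"ay":0,"az":0,"x":0,"y":0.001,"z":0,"gripper":-1}
    - {"ax":0,"ay":0,"az":0,"x":0,"y":0.001,"z":0,"gripper":-1}

```text
time_s: 51.4
eef_pos: [0.6508, -0.1284, 0.1421]
orientation: [-1.571, 0.029, -0.026]
ft_force: [-2.2, -0.4, 2.9]
width: 0.498
```

```bash
python3 -c "
from h import *
go();print(sense()['moment'])"
```

```text
t 51.4 pos [ 0.6508 -0.1284  0.1421] psi -2.0 w 0.5 f [-2.2 -0.4  2.9]
[ 0.09849734  0.37856523 -0.09541776]
```

Both ends now carry the load, since the moment is small at about 7 N upward. I'll release and withdraw.

Emit:
jog_arm:
  targets:
    - {"ax":0,"ay":0,"az":0,"x":0,"y":0,"z":0,"gripper":0.1}
    - {"ax":0,"ay":0,"az":0,"x":0,"y":0,"z":0,"gripper":0.4}
    - {"ax":0,"ay":0,"az":0,"x":0,"y":0,"z":0,"gripper":1}
    - {"ax":0,"ay":0,"az":0,"x":0,"y":0,"z":0,"gripper":1}
    - {"ax":0,"ay":0,"az":0,"x":0,"y":0,"z":0,"gripper":1}
    - {"ax":0,"ay":0,"az":0,"x":0,"y":0,"z":0,"gripper":1}
    - {"ax":0,"ay":0,"az":0,"x":0,"y":-0.02,"z":0,"gripper":1}
    - {"ax":0,"ay":0,"az":0,"x":0,"y":-0.06,"z":0,"gripper":1}
    - {"ax":0,"ay":0,"az":0,"x":0,"y":-0.11,"z":0,"gripper":1}
    - {"ax":0,"ay":0,"az":0,"x":0,"y":-0.15,"z":0,"gripper":1}
    - {"ax":0,"ay":0,"az":0,"x":-0.05,"y":-0.15,"z":0,"gripper":1}
    - {"ax":0,"ay":0,"az":0,"x":-0.1,"y":-0.15,"z":0,"gripper":1}
    - {"ax":0,"ay":0,"az":0,"x":-0.15,"y":-0.15,"z":0.02,"gripper":1}
    - {"ax":0,"ay":0,"az":0,"x":-0.2,"y":-0.15,"z":0.06,"gripper":1}
    - {"ax":0,"ay":0,"az":0,"x":-0.23,"y":-0.15,"z":0.1,"gripper":1}
    - {"ax":0,"ay":0,"az":0,"x":-0.23,"y":-0.15,"z":0.15,"gripper":1}
    - {"ax":0,"ay":0,"az":0,"x":-0.23,"y":-0.15,"z":0.2,"gripper":1}
    - {"ax":0,"ay":0,"az":0,"x":-0.23,"y":-0.15,"z":0.25,"gripper":1}
    - {"ax":0,"ay":0,"az":0,"x":-0.23,"y":-0.15,"z":0.25,"gripper":1}

```text
time_s: 53.3
eef_pos: [0.429, 0.1354, 0.2926]
orientation: [-1.569, 0.022, -0.02]
ft_force: [0.7, -0.3, -0.1]
width: 1.003
```

Run:
```python
import h; from h import *
for v in("top","side"): cv2.imwrite(f"pics/m_{v}_full.png",cv2.cvtColor(camera(v),cv2.COLOR_RGB2BGR))
# runner line this time: centre (.6508,-.1284), heading 88
t=np.radians(88);h.SD[:]=[np.cos(t),np.sin(t),0];h.S0[:]=np.array([.6508,-.1284,0])-.126*h.SD
for v in("side","top"):
    g=cv2.imread(f"pics/m_{v}_full.png",0)
    for y in(-.022,.022):
        print(v,y,[(round(float(x),2),edges(g,v,x,.1365,y,4)) for x in(.0,.03,.06,.09,.12,.15,.18,.21,.24,.265)])
```

```text
side -0.022 [(0.0, [(-1.5, 17), (0.5, -16), (1.75, 10), (3.0, -13)]), (0.03, [(-1.75, 11), (1.5, -12), (2.75, 16), (3.75, -7)]), (0.06, [(-1.25, 19)]), (0.09, [(-1.5, 19), (0.75, -21), (3.25, -7)]), (0.12, [(-1.25, 12)]), (0.15, [(-1.5, 13)]), (0.18, [(-1.5, 11)]), (0.21, [(-1.5, 12)]), (0.24, [(-1.25, 13)]), (0.27, [(-1.25, 13)])]
side 0.022 [(0.0, [(-0.75, 14), (1.0, -12), (3.25, 11)]), (0.03, [(-0.5, 16)]), (0.06, [(-0.75, 13)]), (0.09, [(-0.5, 15)]), (0.12, [(-0.25, 15)]), (0.15, [(-0.5, 17)]), (0.18, [(-0.5, 15)]), (0.21, [(-0.5, 18), (1.5, -8), (3.0, 9)]), (0.24, [(-0.25, 15)]), (0.27, [(-0.5, 13)])]
top -0.022 [(0.0, [(-3.5, -9), (-1.5, 11), (0.5, -6)]), (0.03, [(-3.25, -6), (-1.25, 10)]), (0.06, [(-1.25, 8)]), (0.09, [(-1.0, 8)]), (0.12, [(-1.0, 6)]), (0.15, [(-3.5, -7), (-1.25, 6)]), (0.18, [(-3.5, -10), (-1.5, 9)]), (0.21, [(-3.25, -9), (-1.25, 9)]), (0.24, [(-3.25, -7), (-1.25, 11)]), (0.27, [(-3.25, -7), (-1.0, 11)])]
top 0.022 [(0.0, [(-0.5, 8)]), (0.03, [(-0.5, 10)]), (0.06, [(-0.5, 9)]), (0.09, [(-0.25, 9)]), (0.12, [(-0.25, 11)]), (0.15, [(0.0, 13)]), (0.18, [(-2.0, -9), (0.0, 10)]), (0.21, [(-2.5, -12), (0.25, 10)]), (0.24, [(-2.5, -11), (0.5, 8)]), (0.27, [(-2.25, -13), (-0.25, 12)])]
```

The flange edges lie on the level prediction to within about 0.25 px along the whole length (it was 3.7 px before). I'll check the bystanders and hand in.

Run:
```python
from h import *
o=cv2.imread("pics/top0.png",0).astype(np.float32);n=cv2.imread("pics/m_top_full.png",0).astype(np.float32)
for nm,(x0,y0,x1,y1) in dict(cup=(158,160,192,196),module=(314,143,378,178),driver=(320,253,384,270),steep=(186,196,222,250)).items():
    print(nm,np.round(cv2.phaseCorrelate(o[y0:y1,x0:x1],n[y0:y1,x0:x1])[0],2))
go();print(sign_off())
```

```text
cup [-0.01  0.06]
module [ 0.   -0.03]
driver [ 0.1  -0.04]
steep [0.01 0.29]
t 53.4 pos [0.4294 0.1325 0.2921] psi -1.7 w 1.0 f [-0.8 -1.7 -0.1]
the job is handed in; nothing more can be done
None
```

I built the pack, laid the runner across it and the shelf bracket channel side up, let go, and handed the job in at 53.4 s of 72. `sign_off()` gives no verdict, so what follows is my own checking.

- **First attempt failed:** I read "109 to 126 mm up" as putting the seat's top at 126 mm, which made the pack about 11 mm too high. The edge fit, a touch on the flanges and triangulating the seat all showed it, and the runner sloped about 2.7°. The slope left the shelf end about 10 mm above its seat as I let go, so it settled that far on release. I did not measure its speed against the 0.5 m/s drop limit.
- **Repair:** I put the runner back on the bench, moved the upper offcut about 42 mm down the slope, and laid the runner again.
- **Last checks:**
  - While I lowered the runner the second time, both ends took load.
  - Its flange edges match a level, in-line runner to about 0.25 px in the side view and 0.5 px in the top view.
  - The steep-cut offcut, screwdriver, nut cup and power module moved less than 0.3 px (under 1 mm).
  - The arm is clear and the gripper is open.
- **Not checked by eye or uncertain:**
  - The picture limit was used up, so the rebuilt pack and final placing were checked only numerically.
  - My estimates of the seat's heading differ by up to 4° (87.5° to about 92°; I laid the runner at 88°, and the limit is 7°).

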